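Lock up the box cutters at the end of the shift

ROBOT

A 6-joint arm with a two-finger parallel gripper is mounted at the origin on a cart in front of the work surface, level with it; the furniture and walls round the work are solid. World frame = base frame: x ahead of the robot, y to its left, z up, the work surface at z = 0. Lengths are in m, angles in rad, forces in N, time in s.
With the tool pointing down it reaches from about 0.35 to 0.85 m from the base axis. Payload 8.1 kg.
Tool frame: the origin (TCP) lies on the centre line of the jaws, within the pads' length; the fingertips stand 8 mm ahead of it and the grasp point (between the pads) lies 11 mm behind it (manip.tips_ahead is the distance from the TCP to the fingertips, in m); z points along the fingers, y is the line along which they close (so a half turn about z gives the same grasp; the last joint's range is limited). The gripper opens to 85 mm and grips with 20 to 120 N. Pads are 22 mm wide; open, the fingers measure 114 mm over their backs; the gripper's body (76 mm by 85 mm) begins 54 mm behind the grasp point. The pads swing forward as they close: fully open they stand 13 mm farther back than shut.
Start: joints at [1.256, 0.13, 1.488, -0, 1.523, -0.085], TCP at [0.137, 0.584, 0.239] pointing down, gripper open.
Joint ranges: [-2.96, 2.96], [-0.89, 2.26], [0.02, 2.5], [-1.34, 4.48], [0, 2.73], [-2.66, 2.66]. Speed limits (rad/s): [2.39, 2.39, 2.79, 3.14, 3.14, 3.14].

INTERFACE

Orientations are given as a rotation vector (axis times angle).
In Python, from workcell import manip gives the robot as it stands.
- The arm moves only by the shell command python3 -m pendant 'ROWS' [OPENING] [FORCE]. ROWS is JSON, a list of rows, each an object of numbers: "dx", "dy", "dz": the shift along the world's x, y, z in units of 2 cm (1.0 is 2 cm); "ax", "ay", "az": the turn, a rotation vector about the world's x, y, z in units of 180 degrees (1.0 is 180 degrees). A call has 1 to 5 rows; each row shifts and turns the commanded pose from where the row before left it; what a row does not reach is not made up. A row lasts 1/10 s, in which the tool goes at most 50 mm and 8.59 degrees, less where a joint would pass 70% of its speed; a pose out of reach is approached as far as the arm can. A call with a number of a shift or a turn outside -1 to 1 is refused whole. A call with a gripper value outside its range is refused whole. OPENING is the opening, from -1 (shut) to 1 (fully open), set as the call begins (- or left out, the last holds). The fingers move at their own pace and stop on an object; FORCE is the grip in N (left out, the last holds). Time passes only in rows, so rows that do not move let the fingers close. It gives the time, the measured TCP pose, the force, the opening and the grip force at its end, in the units of the state.
- manip.state(): the state, without advancing time (a new reading comes with each control period).
- manip.capture(name): name is "scene" or "top" or "wrist"; returns a dict with "pixels" (400x640x3 uint8, red, green, blue), "K" (3x3 intrinsics, pixels), "k1" (the pictures are not rectified: a ray, as slopes to the right and down, at radius r is drawn at 1 + k1 r^2 times it, then the intrinsics apply), "T" (4x4, takes a point from camera to world coordinates); the wrist camera has in their place "mount" (4x4, takes a point from camera to tool coordinates, whose origin is the TCP and whose axes are the flange's). Camera axes: x right, y down, z forward; pixel columns grow to the right and rows downward; lengths in m; the calibration is good to about 2 mm. A picture is of the moment at which its call begins: read the wrist's pose just before it. There is no depth.
- manip.sign_off(): hands the job in; it is judged then, once.
The state is a dict: "time_s": time; "qpos": joint angles; "joint_vel": joint speeds; "joint_torque": joint torques, N m; "tool_pos": TCP position; "tcp_rot": TCP orientation; "contact_force": force on the tool from outside, world axes, zero at the start; "wrist_torque": the same for the moment, N m; "opening": finger opening in m; "gripper_force": force on a finger pad.
Only numpy, scipy, OpenCV 4.12 (cv2) and the standard library are available. Lean on these libraries where they do the work, as an engineer would, in place of code of your own. Each camera call takes 0.05 s, during which the arm holds its last target. There are 200 camera calls.

TASK

End of shift: put the box cutters away. Take the cover off the grey lock-up box and lay it flat on the platform beside the box, pull every box cutter out of the upright wooden rack and lay it down inside the box, then put the cover back over its two pegs so that it sits flat on the rim. Leave the round markers standing in the rack, and do not upset or push aside the other things on the bench.

Things in the scene. Friction and masses are not known exactly. Their poses are not given: they have to be found in the camera images.
- platform: low grey-topped packing platform standing on the bench, fixed, 450 (x) x 660 (y) x 125 high; box, rack and cover stand on its flat top. Origin at the centre of its underside, so its top is at z = 0.125
- box: open grey steel box fixed on the platform, covered at the start: outside 212 (x) x 122 (y) x 50 high, walls 6, inner floor 6 above the platform. Origin at the centre of its underside. At x = +121 and -121, y = 0 a lug level with the rim carries an upright steel peg, 10 diameter, tapered, rising 20 above the rim (lugs reach to x = +-136)
- box_rim (a point): centre of the box mouth, at rim height, 50 above the platform; same axes as the box
- cover: flat loose steel cover of the box, 272 (x) x 130 (y) x 6 thick, about 0.35 kg, with a 15 mm hole at each end (x = +121 and -121, y = 0) that drops over the box's pegs; fits either way round. Origin at the centre of the underside. Seated, its underside lies on the rim
- cover_handle (a point): middle of the cover's black bar handle, 40 above the cover's underside: bar 110 long (x) x 16 wide (y) x 16 high, on two posts at x = +-47, 26 mm of open space below the bar's underside
- rack: light wooden block fixed on the platform, 292 (x) x 56 (y) x 80 high, with one row of seven open pockets along its x, centred at x = -120, -80, -40, 0, 40, 80, 120, y = 0; each 25 (x) x 24 (y), 70 deep. Origin at the centre of the underside. Cutters and markers stand loosely in the pockets in any order; some pockets are empty
- cutter1: box cutter (may be absent), 70 g: flat body 144 long (its y) x 18 wide (x) x 12 thick (z), blade drawn in; a slide button 9 wide stands 8 proud of the +z face near y = +28. Origin on the -z face, on the centre line, 104 from the +y end and 40 from the -y end. Starts standing in a rack pocket, +y up, 74 of it out of the pocket, its 18 mm width across the rack's row
- cutter2: box cutter (may be absent), 70 g: flat body 144 long (its y) x 18 wide (x) x 12 thick (z), blade drawn in; a slide button 9 wide stands 8 proud of the +z face near y = +28. Origin on the -z face, on the centre line, 104 from the +y end and 40 from the -y end. Starts standing in a rack pocket, +y up, 74 of it out of the pocket, its 18 mm width across the rack's row
- cutter3: box cutter (may be absent), 70 g: flat body 144 long (its y) x 18 wide (x) x 12 thick (z), blade drawn in; a slide button 9 wide stands 8 proud of the +z face near y = +28. Origin on the -z face, on the centre line, 104 from the +y end and 40 from the -y end. Starts standing in a rack pocket, +y up, 74 of it out of the pocket, its 18 mm width across the rack's row
- cutter4: box cutter (may be absent), 70 g: flat body 144 long (its y) x 18 wide (x) x 12 thick (z), blade drawn in; a slide button 9 wide stands 8 proud of the +z face near y = +28. Origin on the -z face, on the centre line, 104 from the +y end and 40 from the -y end. Starts standing in a rack pocket, +y up, 74 of it out of the pocket, its 18 mm width across the rack's row
- cutter5: box cutter (may be absent), 70 g: flat body 144 long (its y) x 18 wide (x) x 12 thick (z), blade drawn in; a slide button 9 wide stands 8 proud of the +z face near y = +28. Origin on the -z face, on the centre line, 104 from the +y end and 40 from the -y end. Starts standing in a rack pocket, +y up, 74 of it out of the pocket, its 18 mm width across the rack's row
- marker1: round black marker pen, 17 diameter x 138 long (along its y), without flat faces; origin 9 below its axis (along its -z), at mid-length; stands upright in a pocket of the same rack and stays there. Top about 148 above the platform
- marker2: round black marker pen, 17 diameter x 138 long (along its y), without flat faces; origin 9 below its axis (along its -z), at mid-length; stands upright in a pocket of the same rack and stays there. Top about 148 above the platform
- flask: bystander: tall flask, 72 diameter x 250; origin at the centre of its underside
- tan_tape: bystander: roll of packing tape lying flat, 116 diameter x 48 on the platform; origin at the centre of its underside
- label_roll: bystander: small roll of labels on end, 72 diameter x 52, behind the work area on the platform; origin at the centre of its underside
- carton: bystander: small taped carton, 89 x 120 x 58; origin at the centre of its underside
- terminal: bystander: handheld terminal lying face up, 149 x 72 x 23; origin at the centre of its underside
- tags: bystander: banded pile of hang tags, 91 x 56 x 19; origin at the centre of its underside

How it is judged:
By the outcome, as a careful person would: the job done as asked, in the order asked, and still so for the second after the job is handed in, with the robot touching nothing.
Of cutter1, cutter2, cutter3, cutter4, cutter5 only 3 to 5 are there at a start; the rules pass over those that are not, and their reading is None.
At some moment in a run one of cover may be knocked a few centimetres aside while the robot is not near it.
Once in a run the grip may slacken for a moment while it holds something.
It also fails if it takes over 210 s, if anything falls off the work surface, if the arm or the gripper's body presses on something with over 40 N, if the wrist force passes 120 N, or if a joint passes its speed limit or range.

## Working session

There is one attempt and no reset: what is moved stays moved. The work goes in short steps, Python scripts to look and compute and a shell command to move; the robot and the scene stay as the last step left them, time stands still between calls to the robot, and variables do not carry over. Pictures are saved under pics/ and viewed, at most 14 in all, crops included, and the job is handed in when it is done.

```bash
ls; mkdir -p pics
python3 - <<'E'
from workcell import manip
import cv2,json
print(manip.state())
for n in ("scene","top"):
    c=manip.capture(n); cv2.imwrite(f"pics/{n}0.png",c["pixels"][:,:,::-1])
    print(n,c["K"],c["k1"],c["T"])
c=manip.capture("wrist");print(c["mount"],c["K"],c["k1"])
E
```

```text
pics
{'time_s': 0.0, 'qpos': array([ 1.25558074e+00,  1.31169046e-01,  1.48932564e+00,  1.53648324e-05,
        1.52300013e+00, -8.53885448e-02]), 'joint_vel': array([ 2.20531969e-05, -7.36108045e-04,  1.08140022e-03, -2.61710014e-05,
        8.05118313e-04,  1.32380801e-04]), 'joint_torque': array([ 1.31646422e-03, -5.69411767e+01, -5.00555384e+01, -3.02343024e-04,
        1.46407768e-02, -3.04678326e-05]), 'tool_pos': array([0.13647888, 0.58370149, 0.23821426]), 'tcp_rot': array([-3.60173351e-01, -3.12048053e+00,  2.92300409e-03]), 'contact_force': array([ 0.15129547,  0.41458411, -0.93726809]), 'wrist_torque': array([ 0.04652537,  0.08211658, -0.04616013]), 'gripper_force': 0.0, 'opening': 0.08510620566558974}
scene [[471.5333064    0.         326.78843769]
 [  0.         471.5333064  199.18692311]
 [  0.           0.           1.        ]] -0.033130590410341165 [[-0.70544871 -0.32948519  0.62752023 -0.56677423]
 [-0.70875535  0.33147078 -0.62273026  1.14969931]
 [-0.00282422 -0.88406257 -0.46736002  0.97077462]
 [ 0.          0.          0.          1.        ]]
top [[368.55731837   0.         319.47796487]
 [  0.         368.55731837 200.79686953]
 [  0.           0.           1.        ]] 0.0017800021806950784 [[ 0.00184803 -0.98982944  0.14224716  0.4105523 ]
 [-0.99985812 -0.00421058 -0.01630958  0.02456348]
 [ 0.01674264 -0.14219684 -0.98969679  1.2484398 ]
 [ 0.          0.          0.          1.        ]]
[[-8.88922318e-04 -9.49684991e-01 -3.13205407e-01  8.05903042e-02]
 [ 9.99999547e-01 -7.37577120e-04 -6.01700961e-04 -3.94787944e-04]
 [ 3.40413230e-04 -3.13205800e-01  9.49685217e-01 -1.33850675e-01]
 [ 0.00000000e+00  0.00000000e+00  0.00000000e+00  1.00000000e+00]] [[291.59131668   0.         320.99740714]
 [  0.         291.59131668 197.78076002]
 [  0.           0.           1.        ]] -0.055406601824314027
```

View pics/top0.png

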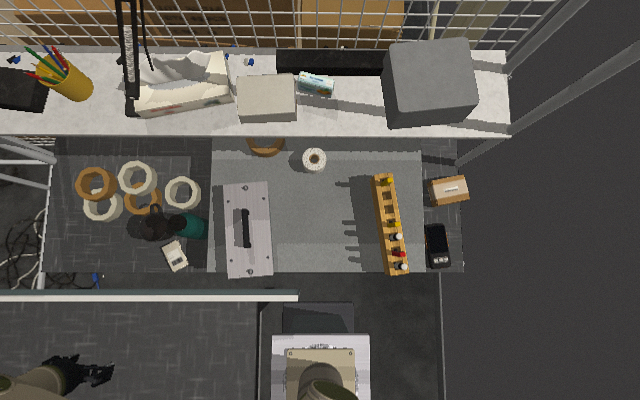

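View pics/scene0.png

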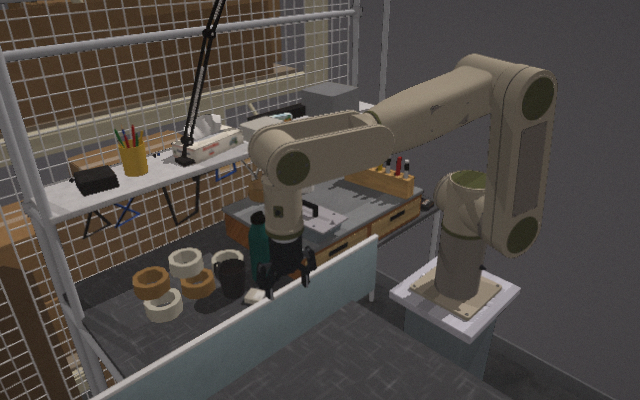

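The top view shows the covered box (cover about (223-273,182-278), handle near (245,229)) and the rack at right (375-408,172-275). The scene view shows a low partition and a shelf. Next I'll zoom in.

```bash
cat > h.py <<'E'
import numpy as np,cv2
from workcell import manip
from scipy.spatial.transform import Rotation as R
def Twrist(c,s):
    T=np.eye(4);T[:3,:3]=R.from_rotvec(s["tcp_rot"]).as_matrix();T[:3,3]=s["tool_pos"];return T@c["mount"]
def ray(c,T,uv):
    K=c["K"];d=np.array([c["k1"],0,0,0,0.])[:5]
    p=cv2.undistortPoints(np.array(uv,float).reshape(-1,1,2),K,d).reshape(-1,2)
    return (T[:3,:3]@np.c_[p,np.ones(len(p))].T).T
def px2w(c,T,uv,z):
    r=ray(c,T,uv);o=T[:3,3];z=np.broadcast_to(z,(len(r),))
    return o+r*((z-o[2])/r[:,2])[:,None]
def w2px(c,T,P):
    Ti=np.linalg.inv(T);q=(Ti[:3,:3]@np.array(P,float).T).T+Ti[:3,3]
    return cv2.projectPoints(q,np.zeros(3),np.zeros(3),c["K"],np.array([c["k1"],0,0,0,0.]))[0].reshape(-1,2)
def crop(name,img,u0,v0,u1,v1,s):
    cv2.imwrite("pics/"+name,cv2.resize(img[v0:v1,u0:u1,::-1],None,fx=s,fy=s,interpolation=cv2.INTER_CUBIC))
E
python3 - <<'E'
from h import *
c=manip.capture("top");crop("topc.png",c["pixels"],210,130,476,290,3)
T=c["T"]
print("holes",px2w(c,T,[(246,188),(250,272)],.181))
print("handle",px2w(c,T,[(245,209),(246,248)],.223))
print("plat corners",px2w(c,T,[(211,272),(423,272)],.125))
print("rack",px2w(c,T,[(375,174),(395,173),(384,275),(408,274)],.205))
E
```

```text
holes [[0.60094902 0.22243113 0.181     ]
 [0.35896966 0.20381526 0.181     ]]
handle [[0.5339087  0.21563641 0.223     ]
 [0.42588315 0.20959434 0.223     ]]
plat corners [[ 0.3561617   0.3291428   0.125     ]
 [ 0.35682083 -0.30600071  0.125     ]]
rack [[ 0.63966677 -0.15341876  0.205     ]
 [ 0.64294754 -0.21166629  0.205     ]
 [ 0.35229587 -0.17292172  0.205     ]
 [ 0.3551077  -0.24018325  0.205     ]]
```

View pics/topc.png

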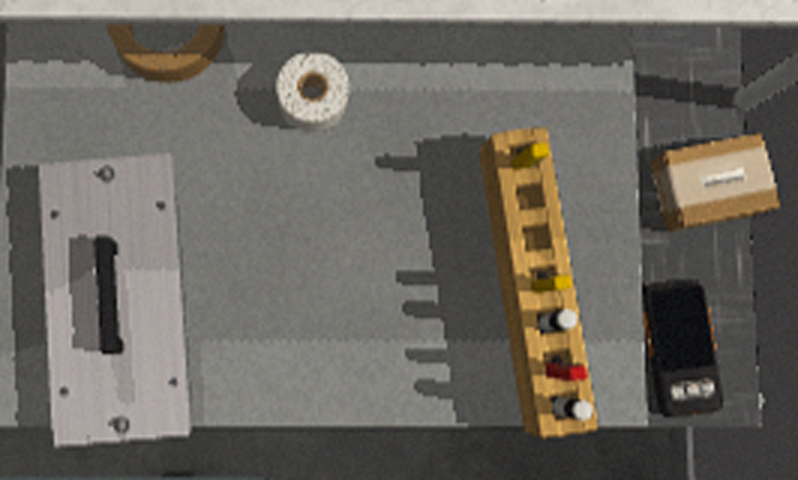

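The crop shows three cutters, counting from the far end: yellow in pocket 1, yellow in pocket 4 and red in pocket 6. White-topped markers are in pockets 5 and 7, and pockets 2 and 3 are empty. Next I'll triangulate the partition, shelf and flask.

Run:
```python
from h import *
t=manip.capture("top");s=manip.capture("scene")
def edge(ta,tb,sp):
    r=ray(t,t["T"],[ta,tb]);n=np.cross(r[0],r[1]);o=t["T"][:3,3]
    d=ray(s,s["T"],sp);p=s["T"][:3,3]
    return p+d*((n@(o-p))/(d@n))[:,None]
np.set_printoptions(precision=3,suppress=True)
print("wall",edge((20,291),(290,291),[(376,238),(250,308),(100,392)]))
print("shelf",edge((20,136),(500,136),[(48,207),(150,180),(230,155)]))
print("flask top",px2w(t,t["T"],[(155,222)],.25), "label",px2w(t,t["T"],[(314,160)],.177),"tape",px2w(t,t["T"],[(265,155)],.173))
rt=px2w(t,t["T"],[(210+530/3,130+152/3),(210+530/3,130+197/3),(210+537/3,130+238/3),(210+574/3,130+408/3),(210+566/3,130+372/3),(210+552/3,130+283/3)],[.277,.205,.205,.273,.279,.279]);print(rt)
```

```text
wall [[0.297 0.052 0.085]
 [0.298 0.591 0.099]
 [0.299 1.005 0.107]]
shelf [[0.683 0.919 0.395]
 [0.693 0.637 0.373]
 [0.697 0.351 0.367]]
flask top [[0.494 0.451 0.25 ]] label [[0.687 0.023 0.177]] tape [[0.703 0.17  0.173]]
[[ 0.606 -0.172  0.277]
 [ 0.576 -0.186  0.205]
 [ 0.537 -0.192  0.205]
 [ 0.379 -0.206  0.273]
 [ 0.41  -0.199  0.279]
 [ 0.488 -0.188  0.279]]
```

The wall top is about z=0.10 at x=0.30. The shelf edge is at x≈0.69 and z≈0.38. Now I'll move above the cover handle.

```bash
python3 -m pendant '[{"dz":1},{"dz":1},{"dz":1},{"dz":1},{"dz":1}]' 1 60
python3 -m pendant '[{"dx":0.9,"dy":-1,"az":0.02},{"dx":0.9,"dy":-1,"az":0.02},{"dx":0.9,"dy":-1,"az":0.02},{"dx":0.9,"dy":-1,"az":0.02},{"dx":0.9,"dy":-1,"az":0.018}]'
python3 -m pendant '[{"dx":0.9,"dy":-1},{"dx":0.9,"dy":-1},{"dx":0.9,"dy":-1},{"dx":0.9,"dy":-1},{"dx":0.9,"dy":-1}]'
python3 -m pendant '[{"dx":0.9,"dy":-1},{"dx":0.9,"dy":-1},{"dx":0.9,"dy":-1},{"dx":0.9,"dy":-1},{"dx":0.9,"dy":-1}]'
python3 -m pendant '[{"dx":0.9,"dy":-1},{"dx":0.9,"dy":-1},{"dx":0.9,"dy":-1},{"dx":0.9,"dy":-0.5},{}]'
python3 - <<'E'
from h import *
s=manip.state();c=manip.capture("wrist");print(s["tool_pos"],s["tcp_rot"],R.from_rotvec(s["tcp_rot"]).as_matrix())
crop("w1.png",c["pixels"],0,0,640,400,1)
np.savez("w1.npz",px=c["pixels"],T=Twrist(c,s))
E
```

```text
[0.13657561 0.58406853 0.23892216] [-3.60068631e-01 -3.12077112e+00  9.86163267e-04] [[-9.73725554e-01  2.27724637e-01 -1.89215376e-04]
 [ 2.27724711e-01  9.73725364e-01 -6.10168364e-04]
 [ 4.52934413e-05 -6.37225545e-04 -9.99999796e-01]]$[0]: bad value
$[0]: bad value
$[0]: bad value
$[0]: bad value
$[0]: bad value
```

View pics/w1.png

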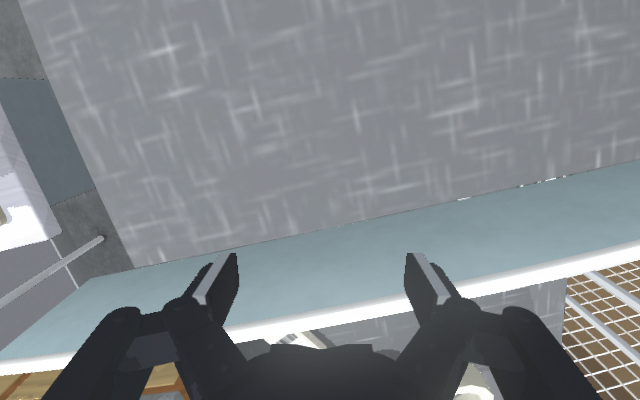

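The arm hasn't moved: the picture shows only the bench floor and partition. Every row was refused as a "bad value", so I'll try giving all six keys.

```bash
python3 -m pendant '[{"dx":0,"dy":0,"dz":1,"ax":0,"ay":0,"az":0}]' 1 60; python3 -m pendant '[{"dx":0.0,"dy":0.0,"dz":1.0,"ax":0.0,"ay":0.0,"az":0.0}]' 1.0 60.0;  python3 -m pendant --help | head -30
```

```text
time_s: 0.45
tool_pos: [0.1361, 0.5826, 0.256]
tcp_rot: [-0.36, -3.12, 0.009]
contact_force: [-0.2, -0.4, -0.4]
opening: 0.0856
gripper_force: 0.0
time_s: 0.55
tool_pos: [0.1365, 0.5837, 0.2788]
tcp_rot: [-0.36, -3.12, 0.003]
contact_force: [-0.9, 0.3, -0.0]
opening: 0.0855
gripper_force: 0.0invalid input: not JSON, or not a number
```

All six keys are required.

```bash
python3 -m pendant '[{"dx":0,"dy":0,"dz":1,"ax":0,"ay":0,"az":0},{"dx":0,"dy":0,"dz":1,"ax":0,"ay":0,"az":0},{"dx":0,"dy":0,"dz":1,"ax":0,"ay":0,"az":0}]' 
python3 -m pendant '[{"dx":0.9,"dy":-1,"dz":0,"ax":0,"ay":0,"az":0.02},{"dx":0.9,"dy":-1,"dz":0,"ax":0,"ay":0,"az":0.02},{"dx":0.9,"dy":-1,"dz":0,"ax":0,"ay":0,"az":0.02},{"dx":0.9,"dy":-1,"dz":0,"ax":0,"ay":0,"az":0.02},{"dx":0.9,"dy":-1,"dz":0,"ax":0,"ay":0,"az":0.018}]'
python3 -m pendant '[{"dx":0.9,"dy":-1,"dz":0,"ax":0,"ay":0,"az":0},{"dx":0.9,"dy":-1,"dz":0,"ax":0,"ay":0,"az":0},{"dx":0.9,"dy":-1,"dz":0,"ax":0,"ay":0,"az":0},{"dx":0.9,"dy":-1,"dz":0,"ax":0,"ay":0,"az":0},{"dx":0.9,"dy":-1,"dz":0,"ax":0,"ay":0,"az":0}]'
python3 -m pendant '[{"dx":0.9,"dy":-1,"dz":0,"ax":0,"ay":0,"az":0},{"dx":0.9,"dy":-1,"dz":0,"ax":0,"ay":0,"az":0},{"dx":0.9,"dy":-1,"dz":0,"ax":0,"ay":0,"az":0},{"dx":0.9,"dy":-1,"dz":0,"ax":0,"ay":0,"az":0},{"dx":0.9,"dy":-1,"dz":0,"ax":0,"ay":0,"az":0}]'
python3 -m pendant '[{"dx":0.9,"dy":-1,"dz":0,"ax":0,"ay":0,"az":0},{"dx":0.9,"dy":-1,"dz":0,"ax":0,"ay":0,"az":0},{"dx":0.9,"dy":-1,"dz":0,"ax":0,"ay":0,"az":0},{"dx":0.9,"dy":-0.5,"dz":0,"ax":0,"ay":0,"az":0},{"dx":0,"dy":0,"dz":0,"ax":0,"ay":0,"az":0}]'
python3 - <<'E'
from h import *
s=manip.state();c=manip.capture("wrist");print(s["tool_pos"],s["tcp_rot"])
crop("w2.png",c["pixels"],0,0,640,400,1)
np.savez("w2.npz",px=c["pixels"],T=Twrist(c,s))
E
```

```text
time_s: 0.85
tool_pos: [0.1366, 0.5842, 0.3401]
tcp_rot: [0.36, 3.121, -0.0]
contact_force: [0.5, 0.5, -0.5]
opening: 0.0855
gripper_force: 0.0
time_s: 1.35
tool_pos: [0.2272, 0.4834, 0.3393]
tcp_rot: [-0.127, 3.139, 0.0]
contact_force: [0.7, 0.4, -0.2]
opening: 0.0856
gripper_force: 0.0
time_s: 1.85
tool_pos: [0.3173, 0.3833, 0.3394]
tcp_rot: [-0.123, 3.139, 0.0]
contact_force: [0.1, 1.2, 0.5]
opening: 0.0853
gripper_force: 0.0
time_s: 2.35
tool_pos: [0.4073, 0.2833, 0.3394]
tcp_rot: [-0.123, 3.139, 0.0]
contact_force: [0.8, 0.9, 0.3]
opening: 0.0852
gripper_force: 0.0
time_s: 2.85
tool_pos: [0.4801, 0.2126, 0.3389]
tcp_rot: [0.118, -3.139, 0.001]
contact_force: [-0.3, 0.2, 0.4]
opening: 0.0853
gripper_force: 0.0
[0.4800916  0.21260407 0.33890462] [ 1.18398535e-01 -3.13929278e+00  1.01268972e-03]
```

View pics/w2.png

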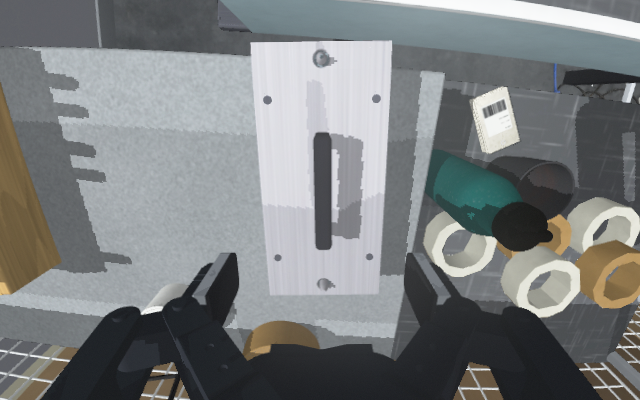

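The wrist view shows the handle centre line from (323,135) to (323,247) and the pegs at (320,58) and (323,284). The cover looks seated and unobstructed.

Run:
```python
from h import *
np.set_printoptions(precision=4,suppress=True)
d=np.load("w2.npz");T=d["T"];c=manip.capture("wrist")
h=px2w(c,T,[(323,134),(323,248)],.223);p=px2w(c,T,[(320,57),(323,284)],.19)
k=px2w(c,T,[(250,42),(391,41),(380,294),(269,295)],.181)
for a in (h,p): v=a[0]-a[1];print(a,a.mean(0),np.linalg.norm(v),np.degrees(np.arctan2(-v[1],-v[0])))
print(k,k.mean(0))
```

```text
[[0.4252 0.2096 0.223 ]
 [0.5321 0.2179 0.223 ]] [0.4786 0.2137 0.223 ] 0.10727969669366477 4.391321418440061
[[0.361  0.2022 0.19  ]
 [0.5954 0.2229 0.19  ]] [0.4782 0.2126 0.19  ] 0.23536111099683477 5.039756349984527
[[0.3513 0.1375 0.181 ]
 [0.341  0.2655 0.181 ]
 [0.6108 0.2924 0.181 ]
 [0.6222 0.1603 0.181 ]] [0.4813 0.2139 0.181 ]
```

```bash
python3 -m pendant '[{"dx":0,"dy":0.02,"dz":-1,"ax":0,"ay":0,"az":0.002},{"dx":0,"dy":0,"dz":-1,"ax":0,"ay":0,"az":0},{"dx":0,"dy":0,"dz":-1,"ax":0,"ay":0,"az":0},{"dx":0,"dy":0,"dz":-1,"ax":0,"ay":0,"az":0},{"dx":0,"dy":0,"dz":-1,"ax":0,"ay":0,"az":0}]'
python3 -m pendant '[{"dx":0,"dy":0,"dz":-0.9,"ax":0,"ay":0,"az":0},{"dx":0,"dy":0,"dz":-0.5,"ax":0,"ay":0,"az":0},{"dx":0,"dy":0,"dz":-0.35,"ax":0,"ay":0,"az":0},{"dx":0,"dy":0,"dz":0,"ax":0,"ay":0,"az":0}]'
python3 -m pendant '[{"dx":0,"dy":0,"dz":0,"ax":0,"ay":0,"az":0},{"dx":0,"dy":0,"dz":0,"ax":0,"ay":0,"az":0},{"dx":0,"dy":0,"dz":0,"ax":0,"ay":0,"az":0},{"dx":0,"dy":0,"dz":0,"ax":0,"ay":0,"az":0},{"dx":0,"dy":0,"dz":0,"ax":0,"ay":0,"az":0}]' -1 100
python3 -m pendant '[{"dx":0,"dy":0,"dz":0,"ax":0,"ay":0,"az":0},{"dx":0,"dy":0,"dz":0,"ax":0,"ay":0,"az":0},{"dx":0,"dy":0,"dz":0,"ax":0,"ay":0,"az":0},{"dx":0,"dy":0,"dz":0,"ax":0,"ay":0,"az":0},{"dx":0,"dy":0,"dz":0,"ax":0,"ay":0,"az":0}]'
```

```text
time_s: 3.45
tool_pos: [0.4778, 0.2155, 0.2387]
tcp_rot: [-0.135, 3.139, 0.001]
contact_force: [-1.1, -0.1, 0.3]
opening: 0.0852
gripper_force: 0.0
time_s: 3.85
tool_pos: [0.478, 0.2149, 0.2037]
tcp_rot: [0.133, -3.138, 0.0]
contact_force: [-0.2, -0.2, 0.2]
opening: 0.0855
gripper_force: 0.0
time_s: 4.35
tool_pos: [0.479, 0.2146, 0.205]
tcp_rot: [-0.132, 3.138, 0.0]
contact_force: [2.9, 1.4, -1.2]
opening: 0.0141
gripper_force: 98.7
time_s: 4.85
tool_pos: [0.4789, 0.2146, 0.2049]
tcp_rot: [-0.132, 3.138, 0.0]
contact_force: [-1.0, -1.1, 5.3]
opening: 0.0145
gripper_force: 98.9
```

Gripped, with the seated TCP at about (0.479, 0.2146, 0.2049). Now lift and carry it to the free space between the box and rack.

```bash
python3 -m pendant '[{"dx":0,"dy":0,"dz":0.5,"ax":0,"ay":0,"az":0},{"dx":0,"dy":0,"dz":0.6,"ax":0,"ay":0,"az":0},{"dx":0,"dy":0,"dz":0.7,"ax":0,"ay":0,"az":0},{"dx":0,"dy":0,"dz":0.7,"ax":0,"ay":0,"az":0},{"dx":0,"dy":0,"dz":0.5,"ax":0,"ay":0,"az":0}]'
python3 -m pendant '[{"dx":0.15,"dy":-0.8,"dz":0,"ax":0,"ay":0,"az":0},{"dx":0.15,"dy":-0.8,"dz":0,"ax":0,"ay":0,"az":0},{"dx":0.15,"dy":-0.8,"dz":0,"ax":0,"ay":0,"az":0},{"dx":0.15,"dy":-0.8,"dz":0,"ax":0,"ay":0,"az":0},{"dx":0.15,"dy":-0.8,"dz":0,"ax":0,"ay":0,"az":0}]'
python3 -m pendant '[{"dx":0,"dy":-0.8,"dz":0,"ax":0,"ay":0,"az":0},{"dx":0,"dy":-0.8,"dz":0,"ax":0,"ay":0,"az":0},{"dx":0,"dy":-0.8,"dz":0,"ax":0,"ay":0,"az":0},{"dx":0,"dy":-0.8,"dz":0,"ax":0,"ay":0,"az":0},{"dx":0,"dy":-0.8,"dz":0,"ax":0,"ay":0,"az":0}]'
python3 -m pendant '[{"dx":0,"dy":-0.8,"dz":0,"ax":0,"ay":0,"az":0},{"dx":0,"dy":-0.8,"dz":0,"ax":0,"ay":0,"az":0},{"dx":0,"dy":-0.8,"dz":0,"ax":0,"ay":0,"az":0},{"dx":0,"dy":-0.8,"dz":0,"ax":0,"ay":0,"az":0},{"dx":0,"dy":0,"dz":0,"ax":0,"ay":0,"az":0}]'
python3 - <<'E'
from h import *
s=manip.state();c=manip.capture("wrist");crop("w3.png",c["pixels"],0,0,640,400,1)
E
```

```text
time_s: 5.35
tool_pos: [0.4792, 0.2148, 0.2665]
tcp_rot: [-0.132, 3.137, 0.001]
contact_force: [-0.1, 0.7, -4.0]
opening: 0.0139
gripper_force: 97.8
time_s: 5.85
tool_pos: [0.4938, 0.134, 0.265]
tcp_rot: [-0.133, 3.138, 0.0]
contact_force: [-0.1, 0.6, -3.6]
opening: 0.0139
gripper_force: 97.9
time_s: 6.35
tool_pos: [0.4937, 0.054, 0.265]
tcp_rot: [-0.132, 3.138, -0.0]
contact_force: [0.1, 0.0, -3.6]
opening: 0.0143
gripper_force: 97.9
time_s: 6.85
tool_pos: [0.4938, -0.011, 0.265]
tcp_rot: [-0.13, 3.138, -0.001]
contact_force: [-0.2, -0.3, -3.7]
opening: 0.0143
gripper_force: 98.1
```

View pics/w3.png

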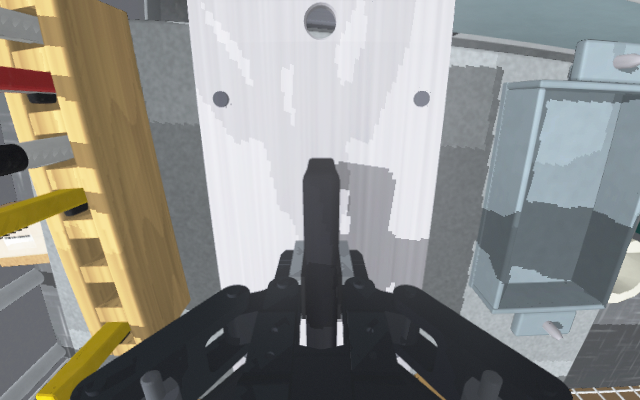

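The cover hangs level in the gripper, with the open box at right (480-640, 40-335) and the rack at left. Clear below, so I'll lower it.

```bash
python3 -m pendant '[{"dx":0,"dy":0,"dz":-1,"ax":0,"ay":0,"az":0},{"dx":0,"dy":0,"dz":-1,"ax":0,"ay":0,"az":0},{"dx":0,"dy":0,"dz":-1,"ax":0,"ay":0,"az":0},{"dx":0,"dy":0,"dz":-1,"ax":0,"ay":0,"az":0},{"dx":0,"dy":0,"dz":-0.6,"ax":0,"ay":0,"az":0}]'
python3 -m pendant '[{"dx":0,"dy":0,"dz":-0.4,"ax":0,"ay":0,"az":0},{"dx":0,"dy":0,"dz":-0.2,"ax":0,"ay":0,"az":0},{"dx":0,"dy":0,"dz":-0.2,"ax":0,"ay":0,"az":0},{"dx":0,"dy":0,"dz":-0.1,"ax":0,"ay":0,"az":0},{"dx":0,"dy":0,"dz":0,"ax":0,"ay":0,"az":0}]'
```

```text
time_s: 7.4
tool_pos: [0.4929, -0.0085, 0.1708]
tcp_rot: [0.133, -3.137, -0.001]
contact_force: [0.9, 0.2, -4.9]
opening: 0.0144
gripper_force: 98.1
time_s: 7.9
tool_pos: [0.4942, -0.0094, 0.155]
tcp_rot: [-0.132, 3.138, -0.0]
contact_force: [-0.2, -0.3, -4.9]
opening: 0.015
gripper_force: 68.5
```

```bash
python3 -m pendant '[{"dx":0,"dy":0,"dz":-0.05,"ax":0,"ay":0,"az":0},{"dx":0,"dy":0,"dz":0,"ax":0,"ay":0,"az":0},{"dx":0,"dy":0,"dz":0,"ax":0,"ay":0,"az":0}]'
python3 -m pendant '[{"dx":0,"dy":0,"dz":-0.05,"ax":0,"ay":0,"az":0},{"dx":0,"dy":0,"dz":0,"ax":0,"ay":0,"az":0},{"dx":0,"dy":0,"dz":0,"ax":0,"ay":0,"az":0}]'
```

```text
time_s: 8.2
tool_pos: [0.4943, -0.0095, 0.1549]
tcp_rot: [-0.132, 3.137, -0.0]
contact_force: [-4.0, 0.6, 5.5]
opening: 0.0142
gripper_force: 97.6
time_s: 8.5
tool_pos: [0.4943, -0.0095, 0.1549]
tcp_rot: [-0.132, 3.137, -0.001]
contact_force: [-8.4, 1.5, 14.1]
opening: 0.0142
gripper_force: 99.1
```

The cover is down. Release, rise and look at the rack.

```bash
python3 -m pendant '[{"dx":0,"dy":0,"dz":0.1,"ax":0,"ay":0,"az":0},{"dx":0,"dy":0,"dz":0,"ax":0,"ay":0,"az":0},{"dx":0,"dy":0,"dz":0,"ax":0,"ay":0,"az":0},{"dx":0,"dy":0,"dz":0,"ax":0,"ay":0,"az":0},{"dx":0,"dy":0,"dz":0,"ax":0,"ay":0,"az":0}]' 1
python3 -m pendant '[{"dx":0,"dy":0,"dz":1,"ax":0,"ay":0,"az":0},{"dx":0,"dy":0,"dz":1,"ax":0,"ay":0,"az":0},{"dx":0,"dy":0,"dz":1,"ax":0,"ay":0,"az":0},{"dx":0,"dy":0,"dz":1,"ax":0,"ay":0,"az":0},{"dx":0,"dy":0,"dz":1,"ax":0,"ay":0,"az":0}]'
python3 -m pendant '[{"dx":0,"dy":0,"dz":1,"ax":0,"ay":0,"az":0},{"dx":0,"dy":0,"dz":1,"ax":0,"ay":0,"az":0},{"dx":0,"dy":0,"dz":1,"ax":0,"ay":0,"az":0},{"dx":0,"dy":0,"dz":1,"ax":0,"ay":0,"az":0},{"dx":0,"dy":0,"dz":1,"ax":0,"ay":0,"az":0}]'
python3 -m pendant '[{"dx":0,"dy":-1,"dz":1,"ax":0,"ay":0,"az":0},{"dx":0,"dy":-1,"dz":1,"ax":0,"ay":0,"az":0},{"dx":0,"dy":-1,"dz":0,"ax":0,"ay":0,"az":0},{"dx":0,"dy":-1,"dz":0,"ax":0,"ay":0,"az":0},{"dx":0,"dy":-1,"dz":0,"ax":0,"ay":0,"az":0}]'
python3 -m pendant '[{"dx":0,"dy":-1,"dz":0,"ax":0,"ay":0,"az":0},{"dx":0,"dy":-1,"dz":0,"ax":0,"ay":0,"az":0},{"dx":0,"dy":-1,"dz":0,"ax":0,"ay":0,"az":0},{"dx":0,"dy":-1,"dz":0,"ax":0,"ay":0,"az":0},{"dx":0,"dy":0,"dz":0,"ax":0,"ay":0,"az":0}]'
python3 - <<'E'
from h import *
s=manip.state();c=manip.capture("wrist");crop("w4.png",c["pixels"],0,0,640,400,1)
np.savez("w4.npz",px=c["pixels"],T=Twrist(c,s))
E
```

```text
time_s: 9.0
tool_pos: [0.4936, -0.0094, 0.1541]
tcp_rot: [0.132, -3.139, -0.0]
contact_force: [-1.0, 0.4, 0.0]
opening: 0.0841
gripper_force: 0.0
time_s: 9.5
tool_pos: [0.4935, -0.0093, 0.2549]
tcp_rot: [0.132, -3.139, -0.0]
contact_force: [0.2, -0.5, -0.1]
opening: 0.0857
gripper_force: 0.0
time_s: 10.0
tool_pos: [0.4936, -0.0094, 0.3549]
tcp_rot: [0.132, -3.139, -0.0]
contact_force: [0.2, -0.6, -0.1]
opening: 0.0849
gripper_force: 0.0
time_s: 10.5
tool_pos: [0.4937, -0.1102, 0.3944]
tcp_rot: [-0.133, 3.139, -0.0]
contact_force: [-0.2, -0.4, 0.4]
opening: 0.0853
gripper_force: 0.0
time_s: 11.0
tool_pos: [0.4934, -0.1913, 0.3936]
tcp_rot: [0.129, -3.138, 0.0]
contact_force: [0.5, -0.7, 0.0]
opening: 0.0851
gripper_force: 0.0
```

View pics/w4.png

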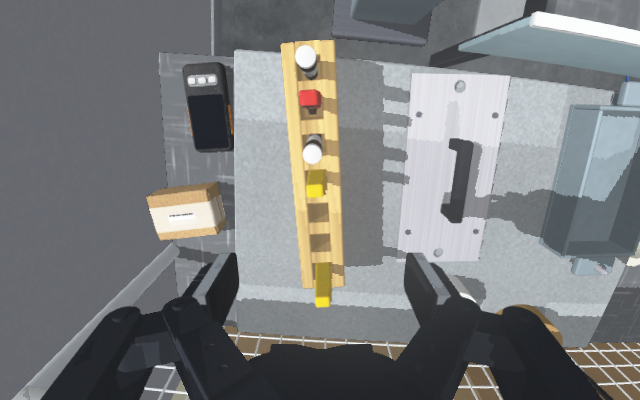

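All as expected: the cover is flat on the platform, the markers are at (306,57) and (312,152), red is at (309,98), and the yellow cutters are at (316,184) and (323,302). The box at right is empty. Next I'll compute the cutter tops.

Run:
```python
from h import *
np.set_printoptions(precision=4,suppress=True)
d=np.load("w4.npz");T=d["T"];c=manip.capture("wrist");px=d["px"]
hsv=cv2.cvtColor(px,cv2.COLOR_RGB2HSV)
for nm,(u0,v0,u1,v1),f in (("R",(290,80,335,125),lambda h:((h[...,0]<6)|(h[...,0]>174))&(h[...,1]>150)),("Y4",(290,165,340,205),lambda h:(h[...,0]>23)&(h[...,0]<34)&(h[...,1]>170)),("Y1",(300,255,345,320),lambda h:(h[...,0]>23)&(h[...,0]<34)&(h[...,1]>170))):
    m=f(hsv[v0:v1,u0:u1]); vs,us=np.nonzero(m); print(nm,m.sum(),us.min()+u0,us.max()+u0,vs.min()+v0,vs.max()+v0)
print(px2w(c,T,[(309,98),(316.5,184),(322.5,302)],.279))
print("rack corners",px2w(c,T,[(281,43),(334,40),(301,288),(343,286)],.205))
top=manip.capture("top");print("mk top",px2w(top,top["T"],[(210+566/3,130+372/3),(210+552/3,130+283/3),(210+539/3,130+151/3)],.279))
crop("w4c.png",px,270,30,350,315,2.1)
q=manip.state()["qpos"];print(q)
```

```text
R 265 299 317 90 105
Y4 234 307 322 171 196
Y1 194 316 329 265 306
[[ 0.4103 -0.2083  0.279 ]
 [ 0.482  -0.1967  0.279 ]
 [ 0.6064 -0.1811  0.279 ]]
rack corners [[ 0.3586 -0.2432  0.205 ]
 [ 0.3516 -0.1903  0.205 ]
 [ 0.6443 -0.2057  0.205 ]
 [ 0.6368 -0.1515  0.205 ]]
mk top [[ 0.4103 -0.1986  0.279 ]
 [ 0.4879 -0.1885  0.279 ]
 [ 0.6063 -0.18    0.279 ]]
[-0.4628 -0.0727  1.4161  0.0003  1.7985 -2.1178]
```

View pics/w4c.png

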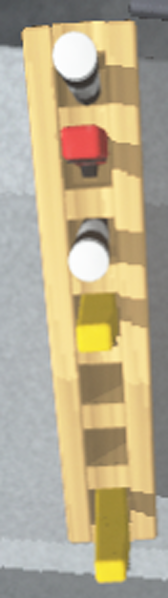

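The crop shows a button stub on red's far (+x) side, and no button on the near faces of the yellows. The wrist and top estimates differ by about 1 cm at the near end. I'll check both against the cover, whose pose is known from the release.

Run:
```python
from h import *
np.set_printoptions(precision=4,suppress=True)
d=np.load("w4.npz");T=d["T"];c=manip.capture("wrist");s=manip.state();print(s["tool_pos"],s["tcp_rot"])
h=px2w(c,T,[(460,86),(438.5,252)],.131);print(h,h.mean(0),np.degrees(np.arctan2(*(h[1]-h[0])[[1,0]])))
t=manip.capture("top");b=t["pixels"]
a=np.radians(4.8);ex=np.array([np.cos(a),np.sin(a)]);e=np.array([-ex[1],ex[0]]);o=np.array([.4943,-.0095])
P=[[*(o+sx*.136*ex+sy*.065*e),.131] for sx,sy in((1,1),(1,-1),(-1,1),(-1,-1))]
print("pred cover px top",w2px(t,t["T"],P).round(1).tolist())
print("pred cover px wrist",w2px(c,T,P).round(1).tolist())
crop("top2.png",b,230,130,440,290,3.8)
```

```text
[ 0.4937 -0.1887  0.3943] [-0.1331  3.1387  0.0006]
[[ 0.3763 -0.0206  0.131 ]
 [ 0.616  -0.0001  0.131 ]] [ 0.4961 -0.0104  0.131 ] 4.9108834086238735
pred cover px top [[299.9, 183.6], [341.8, 180.4], [306.7, 273.2], [350.1, 269.5]]
pred cover px wrist [[478.3, 259.4], [396.5, 260.4], [511.1, 73.0], [412.6, 70.8]]
```

View pics/top2.png

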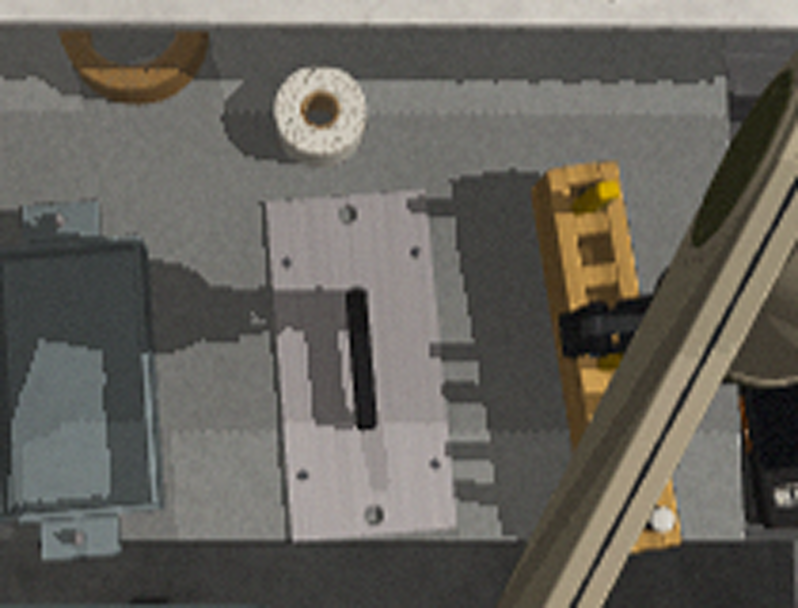

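Both cameras agree within 2 mm once the true top faces are used. The cutters are at R (0.410,-0.208), Y4 (0.488,-0.196) and Y1 (0.606,-0.181), with rack yaw about 7.5°. I'll take Y4 first.

```bash
python3 -m pendant '[{"dx":-0.28,"dy":-0.37,"dz":-1,"ax":0,"ay":0,"az":0.014},{"dx":0,"dy":0,"dz":-1,"ax":0,"ay":0,"az":0},{"dx":0,"dy":0,"dz":-1,"ax":0,"ay":0,"az":0},{"dx":0,"dy":0,"dz":-1,"ax":0,"ay":0,"az":0},{"dx":0,"dy":0,"dz":-1,"ax":0,"ay":0,"az":0}]'
python3 -m pendant '[{"dx":0,"dy":0,"dz":-1,"ax":0,"ay":0,"az":0},{"dx":0,"dy":0,"dz":-1,"ax":0,"ay":0,"az":0},{"dx":0,"dy":0,"dz":-0.9,"ax":0,"ay":0,"az":0},{"dx":0,"dy":0,"dz":-0.6,"ax":0,"ay":0,"az":0},{"dx":0,"dy":0,"dz":0,"ax":0,"ay":0,"az":0}]'
python3 -m pendant '[{"dx":0,"dy":0,"dz":0,"ax":0,"ay":0,"az":0},{"dx":0,"dy":0,"dz":0,"ax":0,"ay":0,"az":0},{"dx":0,"dy":0,"dz":0,"ax":0,"ay":0,"az":0},{"dx":0,"dy":0,"dz":0,"ax":0,"ay":0,"az":0},{"dx":0,"dy":0,"dz":0,"ax":0,"ay":0,"az":0}]' -1 80
python3 -m pendant '[{"dx":0,"dy":0,"dz":0.3,"ax":0,"ay":0,"az":0},{"dx":0,"dy":0,"dz":0.6,"ax":0,"ay":0,"az":0},{"dx":0,"dy":0,"dz":0.7,"ax":0,"ay":0,"az":0},{"dx":0,"dy":0,"dz":0.7,"ax":0,"ay":0,"az":0},{"dx":0,"dy":0,"dz":0.7,"ax":0,"ay":0,"az":0}]'
```

```text
time_s: 11.75
tool_pos: [0.4882, -0.1959, 0.2937]
tcp_rot: [-0.203, 3.135, -0.0]
contact_force: [0.6, -0.3, -0.3]
opening: 0.0851
gripper_force: 0.0
time_s: 12.25
tool_pos: [0.4872, -0.1957, 0.2224]
tcp_rot: [0.203, -3.132, -0.003]
contact_force: [-0.8, 0.3, 0.4]
opening: 0.0853
gripper_force: 0.0
time_s: 12.75
tool_pos: [0.4884, -0.1971, 0.225]
tcp_rot: [-0.201, 3.134, -0.001]
contact_force: [-0.9, -0.2, 3.1]
opening: 0.0171
gripper_force: 77.9
time_s: 13.25
tool_pos: [0.4882, -0.1969, 0.2863]
tcp_rot: [-0.201, 3.134, -0.001]
contact_force: [-0.2, -0.0, -0.5]
opening: 0.0174
gripper_force: 78.1
```

Held (17 mm). Lift, carry to the box and tilt above it.

```bash
python3 -m pendant '[{"dx":0,"dy":0,"dz":1,"ax":0,"ay":0,"az":0},{"dx":0,"dy":0,"dz":1,"ax":0,"ay":0,"az":0},{"dx":0,"dy":1,"dz":0.5,"ax":0,"ay":0,"az":-0.015},{"dx":0,"dy":1,"dz":0,"ax":0,"ay":0,"az":0},{"dx":0,"dy":1,"dz":0,"ax":0,"ay":0,"az":0}]'
python3 -m pendant '[{"dx":0,"dy":1,"dz":0,"ax":0,"ay":0,"az":0},{"dx":0,"dy":1,"dz":0,"ax":0,"ay":0,"az":0},{"dx":0,"dy":1,"dz":0,"ax":0,"ay":0,"az":0},{"dx":0,"dy":1,"dz":0,"ax":0,"ay":0,"az":0},{"dx":0,"dy":1,"dz":0,"ax":0,"ay":0,"az":0}]'
python3 -m pendant '[{"dx":0,"dy":1,"dz":0,"ax":0,"ay":0,"az":0},{"dx":0,"dy":1,"dz":0,"ax":0,"ay":0,"az":0},{"dx":0,"dy":1,"dz":0,"ax":0,"ay":0,"az":0},{"dx":0,"dy":1,"dz":0,"ax":0,"ay":0,"az":0},{"dx":0,"dy":1,"dz":0,"ax":0,"ay":0,"az":0}]'
python3 -m pendant '[{"dx":0,"dy":1,"dz":0,"ax":0,"ay":0,"az":0},{"dx":0,"dy":1,"dz":0,"ax":0,"ay":0,"az":0},{"dx":0,"dy":1,"dz":0,"ax":0,"ay":0,"az":0},{"dx":0,"dy":1,"dz":0,"ax":0,"ay":0,"az":0},{"dx":0,"dy":1,"dz":0,"ax":0,"ay":0,"az":0}]'
python3 -m pendant '[{"dx":0,"dy":1,"dz":0,"ax":0.0036,"ay":-0.043,"az":0},{"dx":0,"dy":1,"dz":0,"ax":0.0036,"ay":-0.043,"az":0},{"dx":0,"dy":1,"dz":0,"ax":0.0036,"ay":-0.043,"az":0},{"dx":0,"dy":1,"dz":0,"ax":0.0036,"ay":-0.043,"az":0},{"dx":0,"dy":0.1,"dz":0,"ax":0.0036,"ay":-0.043,"az":0}]'
python3 -m pendant '[{"dx":0,"dy":0,"dz":0,"ax":0.0036,"ay":-0.043,"az":0},{"dx":0,"dy":0,"dz":0,"ax":0.0036,"ay":-0.043,"az":0},{"dx":0,"dy":0,"dz":0,"ax":0,"ay":0,"az":0}]'
python3 - <<'E'
from h import *
s=manip.state();M=R.from_rotvec(s["tcp_rot"]).as_matrix();print(s["tool_pos"],"z",M[:,2],"y",M[:,1],"bottom",s["tool_pos"]+.09*M[:,2],s["qpos"])
E
```

```text
time_s: 13.75
tool_pos: [0.4883, -0.1364, 0.3362]
tcp_rot: [-0.126, 3.137, -0.001]
contact_force: [-0.3, -0.9, -1.0]
opening: 0.0175
gripper_force: 78.2
time_s: 14.25
tool_pos: [0.488, -0.036, 0.3356]
tcp_rot: [-0.127, 3.138, -0.0]
contact_force: [0.1, 0.1, -0.9]
opening: 0.017
gripper_force: 78.2
time_s: 14.75
tool_pos: [0.4881, 0.064, 0.3356]
tcp_rot: [-0.127, 3.138, -0.0]
contact_force: [0.3, -0.8, 0.1]
opening: 0.0171
gripper_force: 78.2
time_s: 15.25
tool_pos: [0.4881, 0.164, 0.3355]
tcp_rot: [-0.128, 3.138, 0.0]
contact_force: [0.9, -0.7, -0.6]
opening: 0.0172
gripper_force: 78.2
time_s: 15.75
tool_pos: [0.488, 0.2472, 0.337]
tcp_rot: [-0.101, 2.455, 0.042]
contact_force: [-1.3, -0.7, -0.5]
opening: 0.0172
gripper_force: 78.3
time_s: 16.05
tool_pos: [0.485, 0.2442, 0.3269]
tcp_rot: [-0.093, 2.196, 0.043]
contact_force: [-1.0, -0.1, -2.8]
opening: 0.0173
gripper_force: 78.3
[0.48495927 0.24416705 0.32690697] z [ 0.80698541  0.06564158 -0.58691203] y [-0.08333295  0.99651685 -0.00312746] bottom [0.55758796 0.25007479 0.27408489] [ 0.66819766 -0.79688599  2.3282943  -0.6316092   0.86259278 -0.7582484 ]
```

```bash
python3 -m pendant '[{"dx":0.2,"dy":0,"dz":-0.6,"ax":0,"ay":0,"az":0},{"dx":0,"dy":0,"dz":-0.6,"ax":0,"ay":0,"az":0},{"dx":0,"dy":0,"dz":-0.6,"ax":0,"ay":0,"az":0},{"dx":0,"dy":0,"dz":-0.6,"ax":0,"ay":0,"az":0},{"dx":0,"dy":0,"dz":0,"ax":0,"ay":0,"az":0}]'
python3 - <<'E'
from h import *
s=manip.state();M=R.from_rotvec(s["tcp_rot"]).as_matrix();print(s["tool_pos"],"z",M[:,2],"bottom",s["tool_pos"]+.09*M[:,2],s["qpos"])
E
```

```text
time_s: 16.55
tool_pos: [0.4918, 0.2444, 0.2833]
tcp_rot: [-0.089, 2.195, 0.045]
contact_force: [0.2, -0.2, -0.8]
opening: 0.0172
gripper_force: 78.3
[0.49184199 0.24438762 0.28325261] z [ 0.80773879  0.06532577 -0.58591006] bottom [0.56453848 0.25026694 0.23052071] [ 0.65525957 -0.75322622  2.38470547 -0.68093572  0.77483585 -0.6835258 ]
```

```bash
python3 -m pendant '[{"dx":0,"dy":0,"dz":-0.8,"ax":0,"ay":0,"az":0},{"dx":0,"dy":0,"dz":-0.8,"ax":0,"ay":0,"az":0},{"dx":0,"dy":0,"dz":-0.8,"ax":0,"ay":0,"az":0},{"dx":0,"dy":0,"dz":-0.8,"ax":0,"ay":0,"az":0},{"dx":0,"dy":0,"dz":-0.6,"ax":0,"ay":0,"az":0}]'
python3 -m pendant '[{"dx":0,"dy":0,"dz":0,"ax":0,"ay":0,"az":0}]'
python3 - <<'E'
from h import *
s=manip.state();M=R.from_rotvec(s["tcp_rot"]).as_matrix();print(s["tool_pos"],"z",M[:,2],"bottom",s["tool_pos"]+.09*M[:,2],s["qpos"])
c=manip.capture("scene");crop("s2.png",c["pixels"],180,120,480,330,2.5)
E
```

```text
time_s: 17.05
tool_pos: [0.4921, 0.2451, 0.2095]
tcp_rot: [-0.089, 2.192, 0.048]
contact_force: [-0.1, -0.9, -0.5]
opening: 0.0172
gripper_force: 78.3
time_s: 17.15
tool_pos: [0.4915, 0.2445, 0.2079]
tcp_rot: [-0.09, 2.194, 0.046]
contact_force: [-0.5, -0.9, -1.1]
opening: 0.0173
gripper_force: 78.3
[0.49148748 0.24453366 0.20792809] z [ 0.80819822  0.06606046 -0.58519368] bottom [0.56422532 0.2504791  0.15526066] [ 0.65601659 -0.66131376  2.47456737 -0.82794343  0.64129571 -0.49137851]
```

View pics/s2.png

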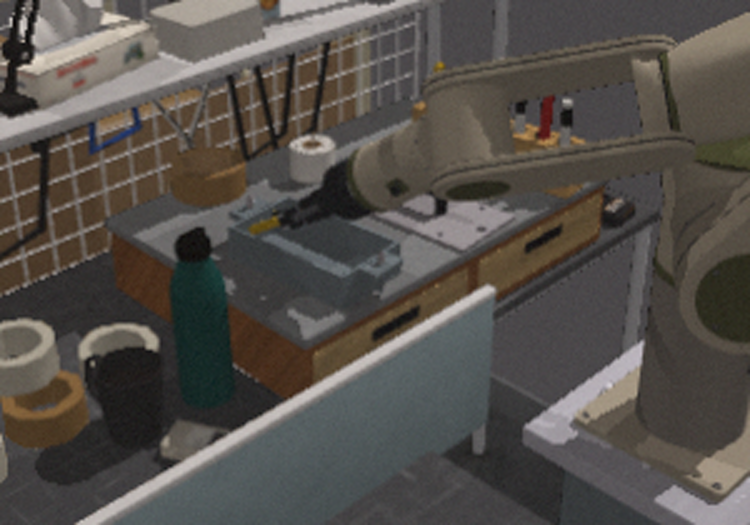

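The cutter is angled into the box, clear of the rim. Joint 3 is near its limit, so I'll ease the tilt slightly, lower the last centimetre and release.

```bash
python3 -m pendant '[{"dx":0,"dy":0,"dz":-0.2,"ax":-0.0025,"ay":0.03,"az":0},{"dx":0,"dy":0,"dz":-0.25,"ax":0,"ay":0,"az":0},{"dx":0,"dy":0,"dz":-0.15,"ax":0,"ay":0,"az":0},{"dx":0,"dy":0,"dz":0,"ax":0,"ay":0,"az":0}]'
python3 -c "
from h import *
s=manip.state();M=R.from_rotvec(s['tcp_rot']).as_matrix();print(s['tool_pos']+.09*M[:,2],s['qpos'])"
python3 -m pendant '[{"dx":0,"dy":0,"dz":0,"ax":0,"ay":0,"az":0},{"dx":0,"dy":0,"dz":0,"ax":0,"ay":0,"az":0},{"dx":0,"dy":0,"dz":0,"ax":0,"ay":0,"az":0},{"dx":0,"dy":0,"dz":0,"ax":0,"ay":0,"az":0},{"dx":0,"dy":0,"dz":0,"ax":0,"ay":0,"az":0}]' -0.1
python3 - <<'E'
from h import *
s=manip.state();c=manip.capture("wrist");crop("w5.png",c["pixels"],0,0,640,400,1)
E
```

```text
time_s: 17.6
tool_pos: [0.492, 0.2447, 0.1977]
tcp_rot: [-0.092, 2.285, 0.043]
contact_force: [0.1, 0.3, -1.6]
opening: 0.0173
gripper_force: 78.3
[0.5596985  0.25021496 0.13863761] [ 0.62047074 -0.61442656  2.41883945 -0.67085848  0.67257273 -0.64075923]
time_s: 18.1
tool_pos: [0.4921, 0.2453, 0.1984]
tcp_rot: [-0.093, 2.285, 0.045]
contact_force: [-0.9, -0.3, 0.3]
opening: 0.0384
gripper_force: 0.0
```

View pics/w5.png

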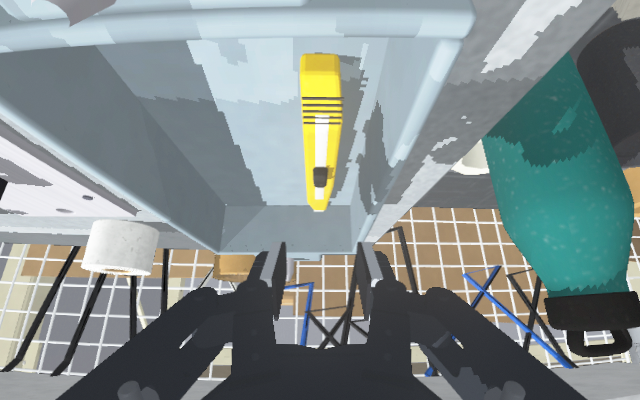

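The cutter lies flat in the box with its button up. Now up, untilt and on to red.

```bash
python3 -m pendant '[{"dx":0,"dy":0,"dz":1,"ax":0,"ay":0,"az":0},{"dx":0,"dy":0,"dz":1,"ax":0,"ay":0,"az":0},{"dx":0,"dy":0,"dz":1,"ax":0,"ay":0,"az":0},{"dx":0,"dy":0,"dz":1,"ax":-0.0036,"ay":0.043,"az":0},{"dx":0,"dy":0,"dz":1,"ax":-0.0036,"ay":0.043,"az":0}]'
python3 -m pendant '[{"dx":0,"dy":0,"dz":1,"ax":-0.0036,"ay":0.043,"az":0},{"dx":0,"dy":0,"dz":1,"ax":-0.0036,"ay":0.043,"az":0},{"dx":0,"dy":-1,"dz":0,"ax":-0.0036,"ay":0.043,"az":0},{"dx":0,"dy":-1,"dz":0,"ax":-0.0036,"ay":0.043,"az":0},{"dx":0,"dy":-1,"dz":0,"ax":-0.0011,"ay":0.013,"az":0.015}]' 1
python3 -m pendant '[{"dx":-0.2,"dy":-1,"dz":0,"ax":0,"ay":0,"az":0},{"dx":-0.2,"dy":-1,"dz":0,"ax":0,"ay":0,"az":0},{"dx":-0.2,"dy":-1,"dz":0,"ax":0,"ay":0,"az":0},{"dx":-0.2,"dy":-1,"dz":0,"ax":0,"ay":0,"az":0},{"dx":-0.2,"dy":-1,"dz":0,"ax":0,"ay":0,"az":0}]'
python3 -m pendant '[{"dx":-0.2,"dy":-1,"dz":0,"ax":0,"ay":0,"az":0},{"dx":-0.2,"dy":-1,"dz":0,"ax":0,"ay":0,"az":0},{"dx":-0.2,"dy":-1,"dz":0,"ax":0,"ay":0,"az":0},{"dx":-0.2,"dy":-1,"dz":0,"ax":0,"ay":0,"az":0},{"dx":-0.2,"dy":-1,"dz":0,"ax":0,"ay":0,"az":0}]'
python3 -m pendant '[{"dx":-0.4,"dy":-1,"dz":0,"ax":0,"ay":0,"az":0},{"dx":-0.4,"dy":-1,"dz":0,"ax":0,"ay":0,"az":0},{"dx":-0.4,"dy":-1,"dz":0,"ax":0,"ay":0,"az":0},{"dx":-0.4,"dy":-1,"dz":0,"ax":0,"ay":0,"az":0},{"dx":-0.4,"dy":-1,"dz":0,"ax":0,"ay":0,"az":0}]'
python3 -m pendant '[{"dx":0,"dy":-1,"dz":0,"ax":0,"ay":0,"az":0},{"dx":0,"dy":-1,"dz":0,"ax":0,"ay":0,"az":0},{"dx":0,"dy":-1,"dz":0,"ax":0,"ay":0,"az":0},{"dx":0,"dy":-0.7,"dz":0,"ax":0,"ay":0,"az":0},{"dx":0,"dy":0,"dz":0,"ax":0,"ay":0,"az":0}]'
python3 - <<'E'
from h import *
np.set_printoptions(precision=4,suppress=True)
s=manip.state();M=R.from_rotvec(s["tcp_rot"]).as_matrix();print(M[:,2],s["qpos"])
c=manip.capture("wrist");T=Twrist(c,s);px=c["pixels"]
h=cv2.cvtColor(px,cv2.COLOR_RGB2HSV)
m=((h[...,0]<6)|(h[...,0]>174))&(h[...,1]>150);m[:,:200]=0;m[:,440:]=0
n,l,st,ce=cv2.connectedComponentsWithStats(m.astype(np.uint8))
for i in range(1,n):
    if st[i,4]>60: print(st[i],ce[i],px2w(c,T,[ce[i]],.279))
P=[(.4103,-.2083,.279),(.4103,-.2083,.205)];print(w2px(c,T,P))
cv2.imwrite("pics/w6.png",px[:,:,::-1])
E
```

```text
time_s: 18.65
tool_pos: [0.4902, 0.2459, 0.2978]
tcp_rot: [-0.109, 2.563, 0.035]
contact_force: [1.6, 0.1, 0.4]
opening: 0.0386
gripper_force: 0.0
time_s: 19.15
tool_pos: [0.4933, 0.1842, 0.3373]
tcp_rot: [0.2, -3.129, -0.001]
contact_force: [-0.8, 0.3, -0.6]
opening: 0.0854
gripper_force: 0.0
time_s: 19.65
tool_pos: [0.472, 0.0843, 0.3382]
tcp_rot: [-0.201, 3.135, 0.001]
contact_force: [0.1, -0.2, -0.1]
opening: 0.0854
gripper_force: 0.0
time_s: 20.15
tool_pos: [0.4519, -0.0157, 0.3383]
tcp_rot: [-0.201, 3.135, 0.001]
contact_force: [0.1, -1.0, 1.2]
opening: 0.0854
gripper_force: 0.0
time_s: 20.65
tool_pos: [0.4117, -0.1157, 0.3383]
tcp_rot: [-0.201, 3.135, 0.001]
contact_force: [-0.6, -0.2, -0.3]
opening: 0.0852
gripper_force: 0.0
time_s: 21.15
tool_pos: [0.4119, -0.1901, 0.338]
tcp_rot: [0.198, -3.135, -0.001]
contact_force: [-0.8, 0.0, 0.0]
opening: 0.0856
gripper_force: 0.0
[-0.0007  0.0008 -1.    ] [-0.5457 -0.2893  1.708   0.0003  1.7239 -2.2428]
[286 205  20  16 292] [295.589  212.7158] [[ 0.4082 -0.2091  0.279 ]]
[[296.3919 215.5762]
 [302.5793 186.7811]]
```

```bash
python3 -m pendant '[{"dx":-0.1,"dy":-0.95,"dz":0,"ax":0,"ay":0,"az":0},{"dx":0,"dy":0,"dz":-1,"ax":0,"ay":0,"az":0},{"dx":0,"dy":0,"dz":-1,"ax":0,"ay":0,"az":0},{"dx":0,"dy":0,"dz":-1,"ax":0,"ay":0,"az":0},{"dx":0,"dy":0,"dz":-1,"ax":0,"ay":0,"az":0}]'
python3 -m pendant '[{"dx":0,"dy":0,"dz":-0.8,"ax":0,"ay":0,"az":0},{"dx":0,"dy":0,"dz":-0.5,"ax":0,"ay":0,"az":0},{"dx":0,"dy":0,"dz":-0.4,"ax":0,"ay":0,"az":0},{"dx":0,"dy":0,"dz":0,"ax":0,"ay":0,"az":0}]'
python3 -m pendant '[{"dx":0,"dy":0,"dz":0,"ax":0,"ay":0,"az":0},{"dx":0,"dy":0,"dz":0,"ax":0,"ay":0,"az":0},{"dx":0,"dy":0,"dz":0,"ax":0,"ay":0,"az":0},{"dx":0,"dy":0,"dz":0,"ax":0,"ay":0,"az":0},{"dx":0,"dy":0,"dz":0,"ax":0,"ay":0,"az":0}]' -1 80
python3 -m pendant '[{"dx":0,"dy":0,"dz":0.3,"ax":0,"ay":0,"az":0},{"dx":0,"dy":0,"dz":0.6,"ax":0,"ay":0,"az":0},{"dx":0,"dy":0,"dz":0.7,"ax":0,"ay":0,"az":0},{"dx":0,"dy":0,"dz":0.7,"ax":0,"ay":0,"az":0},{"dx":0,"dy":0,"dz":0.7,"ax":0,"ay":0,"az":0}]'
```

```text
time_s: 21.7
tool_pos: [0.4102, -0.2068, 0.2576]
tcp_rot: [-0.203, 3.135, 0.002]
contact_force: [0.2, 0.0, 0.7]
opening: 0.0854
gripper_force: 0.0
time_s: 22.1
tool_pos: [0.4098, -0.2074, 0.2235]
tcp_rot: [0.202, -3.134, -0.003]
contact_force: [0.2, -0.1, 0.6]
opening: 0.085
gripper_force: 0.0
time_s: 22.6
tool_pos: [0.4103, -0.208, 0.2248]
tcp_rot: [-0.201, 3.135, 0.001]
contact_force: [1.3, 0.2, 2.7]
opening: 0.0175
gripper_force: 77.9
time_s: 23.1
tool_pos: [0.4102, -0.2079, 0.2862]
tcp_rot: [-0.201, 3.134, 0.0]
contact_force: [0.5, -0.6, -0.6]
opening: 0.0174
gripper_force: 78.1
```

```bash
python3 -m pendant '[{"dx":0,"dy":0,"dz":1,"ax":0,"ay":0,"az":0},{"dx":0,"dy":0,"dz":1,"ax":0,"ay":0,"az":0},{"dx":0.2,"dy":1,"dz":0.5,"ax":0,"ay":0,"az":-0.015},{"dx":0.2,"dy":1,"dz":0,"ax":0,"ay":0,"az":0},{"dx":0.2,"dy":1,"dz":0,"ax":0,"ay":0,"az":0}]'
python3 -m pendant '[{"dx":0.2,"dy":1,"dz":0,"ax":0,"ay":0,"az":0},{"dx":0.2,"dy":1,"dz":0,"ax":0,"ay":0,"az":0},{"dx":0.2,"dy":1,"dz":0,"ax":0,"ay":0,"az":0},{"dx":0.2,"dy":1,"dz":0,"ax":0,"ay":0,"az":0},{"dx":0.2,"dy":1,"dz":0,"ax":0,"ay":0,"az":0}]'
python3 -m pendant '[{"dx":0.2,"dy":1,"dz":0,"ax":0,"ay":0,"az":0},{"dx":0.2,"dy":1,"dz":0,"ax":0,"ay":0,"az":0},{"dx":0.2,"dy":1,"dz":0,"ax":0,"ay":0,"az":0},{"dx":0.2,"dy":1,"dz":0,"ax":0,"ay":0,"az":0},{"dx":0.2,"dy":1,"dz":0,"ax":0,"ay":0,"az":0}]'
python3 -m pendant '[{"dx":0.2,"dy":1,"dz":0,"ax":0,"ay":0,"az":0},{"dx":0.2,"dy":1,"dz":0,"ax":0,"ay":0,"az":0},{"dx":0.2,"dy":1,"dz":0,"ax":0,"ay":0,"az":0},{"dx":0.2,"dy":1,"dz":0,"ax":0,"ay":0,"az":0},{"dx":0.2,"dy":1,"dz":0,"ax":0,"ay":0,"az":0}]'
python3 -m pendant '[{"dx":0.2,"dy":1,"dz":0,"ax":0.0038,"ay":-0.045,"az":0},{"dx":0.2,"dy":1,"dz":0,"ax":0.0038,"ay":-0.045,"az":0},{"dx":0.1,"dy":1,"dz":0,"ax":0.0038,"ay":-0.045,"az":0},{"dx":0,"dy":0.1,"dz":0,"ax":0.0038,"ay":-0.045,"az":0},{"dx":0,"dy":0,"dz":0,"ax":0.0038,"ay":-0.045,"az":0}]'
python3 -m pendant '[{"dx":0,"dy":0,"dz":-0.5,"ax":0.0038,"ay":-0.045,"az":0},{"dx":0,"dy":0,"dz":-1,"ax":0,"ay":0,"az":0},{"dx":0,"dy":0,"dz":-1,"ax":0,"ay":0,"az":0},{"dx":0,"dy":0,"dz":0,"ax":0,"ay":0,"az":0}]'
python3 - <<'E'
from h import *
s=manip.state();M=R.from_rotvec(s["tcp_rot"]).as_matrix();print(s["tool_pos"],"z",M[:,2],"y",M[:,1],"bottom",s["tool_pos"]+.09*M[:,2],s["qpos"])
E
```

```text
time_s: 23.6
tool_pos: [0.4224, -0.1474, 0.3361]
tcp_rot: [-0.126, 3.137, -0.0]
contact_force: [0.6, -0.1, -1.3]
opening: 0.0172
gripper_force: 78.1
time_s: 24.1
tool_pos: [0.4422, -0.047, 0.3355]
tcp_rot: [-0.127, 3.138, 0.001]
contact_force: [0.1, 0.0, 0.1]
opening: 0.0172
gripper_force: 78.1
time_s: 24.6
tool_pos: [0.4623, 0.053, 0.3355]
tcp_rot: [-0.127, 3.138, 0.001]
contact_force: [0.8, 0.0, -0.2]
opening: 0.0172
gripper_force: 78.1
time_s: 25.1
tool_pos: [0.4823, 0.1531, 0.3355]
tcp_rot: [-0.128, 3.138, 0.002]
contact_force: [0.4, 0.4, -0.6]
opening: 0.0175
gripper_force: 78.1
time_s: 25.6
tool_pos: [0.4922, 0.2152, 0.3368]
tcp_rot: [-0.1, 2.423, 0.043]
contact_force: [-0.7, -0.6, -0.2]
opening: 0.0171
gripper_force: 78.2
time_s: 26.0
tool_pos: [0.4907, 0.2136, 0.2811]
tcp_rot: [-0.094, 2.293, 0.044]
contact_force: [0.1, -0.3, -1.5]
opening: 0.0169
gripper_force: 78.2
[0.490684   0.21359082 0.28111353] z [ 0.74670703  0.06264034 -0.66219695] y [-0.08249646  0.99659058  0.00124749] bottom [0.55788763 0.21922845 0.22151581] [ 0.53149375 -0.79468896  2.3612789  -0.45389513  0.83300454 -0.94407414]
```

```bash
python3 -m pendant '[{"dx":0,"dy":0,"dz":-1,"ax":0,"ay":0,"az":0},{"dx":0,"dy":0,"dz":-1,"ax":0,"ay":0,"az":0},{"dx":0,"dy":0,"dz":-1,"ax":0,"ay":0,"az":0},{"dx":0,"dy":0,"dz":-0.7,"ax":0,"ay":0,"az":0},{"dx":0,"dy":0,"dz":0,"ax":0,"ay":0,"az":0}]'
python3 -c "
from h import *
s=manip.state();M=R.from_rotvec(s['tcp_rot']).as_matrix();print(s['tool_pos']+.09*M[:,2],s['qpos'])"
python3 -m pendant '[{"dx":0,"dy":0,"dz":-0.2,"ax":0,"ay":0,"az":0},{"dx":0,"dy":0,"dz":-0.1,"ax":0,"ay":0,"az":0},{"dx":0,"dy":0,"dz":0,"ax":0,"ay":0,"az":0}]'
python3 -c "
from h import *
s=manip.state();M=R.from_rotvec(s['tcp_rot']).as_matrix();print(s['tool_pos']+.09*M[:,2],s['qpos'])"
```

```text
time_s: 26.5
tool_pos: [0.4917, 0.2136, 0.2088]
tcp_rot: [-0.093, 2.292, 0.044]
contact_force: [-0.1, -0.2, -0.8]
opening: 0.0175
gripper_force: 78.2
[0.55898129 0.21927075 0.14926673] [ 0.53065563 -0.72854925  2.45914044 -0.53703509  0.68708403 -0.83030623]
time_s: 26.8
tool_pos: [0.4924, 0.2144, 0.2052]
tcp_rot: [-0.093, 2.288, 0.047]
contact_force: [-0.4, 0.1, -1.4]
opening: 0.0173
gripper_force: 78.2
[0.55987052 0.22018816 0.14590663] [ 0.53099264 -0.72249534  2.46438354 -0.54636561  0.67374752 -0.81838569]
```

```bash
python3 -m pendant '[{"dx":0,"dy":0,"dz":-0.2,"ax":0,"ay":0,"az":0},{"dx":0,"dy":0,"dz":-0.1,"ax":0,"ay":0,"az":0},{"dx":0,"dy":0,"dz":0,"ax":0,"ay":0,"az":0}]'
python3 -m pendant '[{"dx":0,"dy":0,"dz":0,"ax":0,"ay":0,"az":0},{"dx":0,"dy":0,"dz":0,"ax":0,"ay":0,"az":0},{"dx":0,"dy":0,"dz":0,"ax":0,"ay":0,"az":0},{"dx":0,"dy":0,"dz":0,"ax":0,"ay":0,"az":0},{"dx":0,"dy":0,"dz":0,"ax":0,"ay":0,"az":0}]' -0.1
python3 - <<'E'
from h import *
np.set_printoptions(precision=4,suppress=True)
s=manip.state();c=manip.capture("wrist");px=c["pixels"];cv2.imwrite("pics/w7.png",px[:,:,::-1]);T=Twrist(c,s)
h=cv2.cvtColor(px,cv2.COLOR_RGB2HSV)
for nm,m in (("red",((h[...,0]<6)|(h[...,0]>174))&(h[...,1]>150)),("yel",(h[...,0]>23)&(h[...,0]<34)&(h[...,1]>170))):
    n,l,st,ce=cv2.connectedComponentsWithStats(m.astype(np.uint8))
    for i in range(1,n):
        if st[i,4]>150:
            r=cv2.minAreaRect(np.argwhere(l==i)[:,::-1].astype(np.float32));b=cv2.boxPoints(r)
            print(nm,st[i],px2w(c,T,b,.143)[:,:2].tolist())
print("inner floor corners px",w2px(c,T,[(.4795+x*.9966-y*.082,.2135+x*.082+y*.9966,.131) for x,y in((.1,.055),(.1,-.055),(-.1,-.055),(-.1,.055))]))
E
```

```text
time_s: 27.1
tool_pos: [0.4919, 0.2141, 0.1978]
tcp_rot: [-0.094, 2.289, 0.046]
contact_force: [-1.5, 0.2, -0.2]
opening: 0.0171
gripper_force: 78.2
time_s: 27.6
tool_pos: [0.4921, 0.2143, 0.1984]
tcp_rot: [-0.093, 2.289, 0.047]
contact_force: [0.3, -0.5, -0.6]
opening: 0.0384
gripper_force: 0.0
red [299  56  37  26 646] [[0.410477735981788, 0.1984609054844212], [0.4073320114044927, 0.21059246082389507], [0.41775790371856925, 0.21310419194541272], [0.42143608387365966, 0.19983444894107763]]
red [305 143  11  30 160] [[0.46298342392104846, 0.20329279341058965], [0.46194257955583495, 0.20734359996159493], [0.4932286551068714, 0.21088973234373962], [0.49464225657653527, 0.20605988887397048]]
red [310 194  21  16 176] [[0.5500933618675923, 0.2073774418013475], [0.5253796836333067, 0.20910781971707243], [0.534998576426312, 0.22437457636163852], [0.5621751101163065, 0.22432377076285892]]
yel [ 365   60   54   63 1654] [[0.4437279256632152, 0.2297627910730474], [0.40684683079496464, 0.2275523263286591], [0.40970268762752704, 0.24319334038329815], [0.4496922553949754, 0.25104243546781846]]
inner floor corners px [[383.1799 205.4936]
 [260.0221 205.7975]
 [127.1999 -54.505 ]
 [518.1256 -54.7313]]
```

Red lies flat too (x 0.41–0.56, y ≈0.21). Now the far yellow cutter.

```bash
python3 -m pendant '[{"dx":0,"dy":0,"dz":1,"ax":0,"ay":0,"az":0},{"dx":0,"dy":0,"dz":1,"ax":0,"ay":0,"az":0},{"dx":0,"dy":0,"dz":1,"ax":0,"ay":0,"az":0},{"dx":0,"dy":0,"dz":1,"ax":-0.0036,"ay":0.043,"az":0},{"dx":0,"dy":0,"dz":1,"ax":-0.0036,"ay":0.043,"az":0}]'
python3 -m pendant '[{"dx":0,"dy":0,"dz":1,"ax":-0.0036,"ay":0.043,"az":0},{"dx":0,"dy":0,"dz":1,"ax":-0.0036,"ay":0.043,"az":0},{"dx":0,"dy":-1,"dz":0,"ax":-0.0036,"ay":0.043,"az":0},{"dx":0,"dy":-1,"dz":0,"ax":-0.0036,"ay":0.043,"az":0},{"dx":0,"dy":-1,"dz":0,"ax":-0.0011,"ay":0.013,"az":0.015}]' 1
python3 -m pendant '[{"dx":0.3,"dy":-1,"dz":0,"ax":0,"ay":0,"az":0},{"dx":0.3,"dy":-1,"dz":0,"ax":0,"ay":0,"az":0},{"dx":0.3,"dy":-1,"dz":0,"ax":0,"ay":0,"az":0},{"dx":0.3,"dy":-1,"dz":0,"ax":0,"ay":0,"az":0},{"dx":0.3,"dy":-1,"dz":0,"ax":0,"ay":0,"az":0}]'
python3 -m pendant '[{"dx":0.3,"dy":-1,"dz":0,"ax":0,"ay":0,"az":0},{"dx":0.3,"dy":-1,"dz":0,"ax":0,"ay":0,"az":0},{"dx":0.3,"dy":-1,"dz":0,"ax":0,"ay":0,"az":0},{"dx":0.3,"dy":-1,"dz":0,"ax":0,"ay":0,"az":0},{"dx":0.3,"dy":-1,"dz":0,"ax":0,"ay":0,"az":0}]'
python3 -m pendant '[{"dx":0.3,"dy":-1,"dz":0,"ax":0,"ay":0,"az":0},{"dx":0.3,"dy":-1,"dz":0,"ax":0,"ay":0,"az":0},{"dx":0.3,"dy":-1,"dz":0,"ax":0,"ay":0,"az":0},{"dx":0.3,"dy":-1,"dz":0,"ax":0,"ay":0,"az":0},{"dx":0.3,"dy":-1,"dz":0,"ax":0,"ay":0,"az":0}]'
python3 -m pendant '[{"dx":0.3,"dy":-1,"dz":0,"ax":0,"ay":0,"az":0},{"dx":0.3,"dy":-0.8,"dz":0,"ax":0,"ay":0,"az":0},{"dx":0.3,"dy":0,"dz":0,"ax":0,"ay":0,"az":0},{"dx":0.3,"dy":0,"dz":0,"ax":0,"ay":0,"az":0},{"dx":0,"dy":0,"dz":0,"ax":0,"ay":0,"az":0}]'
python3 - <<'E'
from h import *
np.set_printoptions(precision=4,suppress=True)
s=manip.state();M=R.from_rotvec(s["tcp_rot"]).as_matrix();print(s["tool_pos"],M[:,2],s["qpos"])
c=manip.capture("wrist");T=Twrist(c,s);px=c["pixels"]
h=cv2.cvtColor(px,cv2.COLOR_RGB2HSV)
m=(h[...,0]>23)&(h[...,0]<34)&(h[...,1]>170)
n,l,st,ce=cv2.connectedComponentsWithStats(m.astype(np.uint8))
for i in range(1,n):
    if st[i,4]>60: print(st[i],ce[i],px2w(c,T,[ce[i]],.279))
P=[(.6064,-.181,.279),(.6064,-.181,.205)];print(w2px(c,T,P))
cv2.imwrite("pics/w8.png",px[:,:,::-1])
E
```

```text
time_s: 28.15
tool_pos: [0.4903, 0.2149, 0.2979]
tcp_rot: [-0.109, 2.565, 0.037]
contact_force: [2.1, -0.9, 1.0]
opening: 0.0385
gripper_force: 0.0
time_s: 28.65
tool_pos: [0.4932, 0.1533, 0.3373]
tcp_rot: [0.2, -3.125, -0.004]
contact_force: [-0.6, -0.6, 0.3]
opening: 0.0852
gripper_force: 0.0
time_s: 29.15
tool_pos: [0.5224, 0.0533, 0.3382]
tcp_rot: [0.201, -3.132, -0.003]
contact_force: [0.3, 0.2, -0.2]
opening: 0.0857
gripper_force: 0.0
time_s: 29.65
tool_pos: [0.5523, -0.0467, 0.3381]
tcp_rot: [0.201, -3.132, -0.003]
contact_force: [0.6, -0.4, 1.2]
opening: 0.0849
gripper_force: 0.0
time_s: 30.15
tool_pos: [0.5824, -0.1469, 0.3381]
tcp_rot: [0.201, -3.132, -0.003]
contact_force: [0.5, 0.0, -0.0]
opening: 0.0855
gripper_force: 0.0
time_s: 30.65
tool_pos: [0.6067, -0.181, 0.338]
tcp_rot: [0.202, -3.132, -0.004]
contact_force: [-0.2, -0.5, 0.3]
opening: 0.0858
gripper_force: 0.0
[ 0.6067 -0.181   0.338 ] [-0.0036  0.0025 -1.    ] [-0.3715  0.2071  1.2251  0.001   1.7137 -2.071 ]
[311 190  21  39 456] [320.2434 212.2325] [[ 0.6003 -0.1826  0.279 ]]
[[321.4129 220.4511]
 [321.1101 190.7345]]
```

```bash
python3 -m pendant '[{"dx":0,"dy":0,"dz":-1,"ax":0,"ay":0,"az":0},{"dx":0,"dy":0,"dz":-1,"ax":0,"ay":0,"az":0},{"dx":0,"dy":0,"dz":-1,"ax":0,"ay":0,"az":0},{"dx":0,"dy":0,"dz":-1,"ax":0,"ay":0,"az":0}]'
python3 -m pendant '[{"dx":0,"dy":0,"dz":-0.8,"ax":0,"ay":0,"az":0},{"dx":0,"dy":0,"dz":-0.5,"ax":0,"ay":0,"az":0},{"dx":0,"dy":0,"dz":-0.4,"ax":0,"ay":0,"az":0},{"dx":0,"dy":0,"dz":0,"ax":0,"ay":0,"az":0}]'
python3 -m pendant '[{"dx":0,"dy":0,"dz":0,"ax":0,"ay":0,"az":0},{"dx":0,"dy":0,"dz":0,"ax":0,"ay":0,"az":0},{"dx":0,"dy":0,"dz":0,"ax":0,"ay":0,"az":0},{"dx":0,"dy":0,"dz":0,"ax":0,"ay":0,"az":0},{"dx":0,"dy":0,"dz":0,"ax":0,"ay":0,"az":0}]' -1 80
python3 -m pendant '[{"dx":0,"dy":0,"dz":0.3,"ax":0,"ay":0,"az":0},{"dx":0,"dy":0,"dz":0.6,"ax":0,"ay":0,"az":0},{"dx":0,"dy":0,"dz":0.7,"ax":0,"ay":0,"az":0},{"dx":0,"dy":0,"dz":0.7,"ax":0,"ay":0,"az":0},{"dx":0,"dy":0,"dz":0.7,"ax":0,"ay":0,"az":0}]'
```

```text
time_s: 31.1
tool_pos: [0.606, -0.1808, 0.2578]
tcp_rot: [0.203, -3.132, -0.003]
contact_force: [0.5, 0.0, -0.3]
opening: 0.0855
gripper_force: 0.0
time_s: 31.5
tool_pos: [0.6057, -0.1815, 0.2234]
tcp_rot: [0.201, -3.131, -0.004]
contact_force: [-0.5, -0.0, 0.6]
opening: 0.0848
gripper_force: 0.0
time_s: 32.0
tool_pos: [0.6062, -0.1818, 0.2247]
tcp_rot: [0.201, -3.133, -0.003]
contact_force: [-0.7, 0.0, 2.7]
opening: 0.0173
gripper_force: 77.8
time_s: 32.5
tool_pos: [0.6063, -0.1819, 0.2865]
tcp_rot: [0.201, -3.133, -0.002]
contact_force: [0.6, 0.4, -0.1]
opening: 0.0173
gripper_force: 78.0
```

```bash
python3 -m pendant '[{"dx":0,"dy":0,"dz":1,"ax":0,"ay":0,"az":0},{"dx":0,"dy":0,"dz":1,"ax":0,"ay":0,"az":0},{"dx":-0.4,"dy":1,"dz":0.5,"ax":0,"ay":0,"az":-0.015},{"dx":-0.4,"dy":1,"dz":0,"ax":0,"ay":0,"az":0},{"dx":-0.4,"dy":1,"dz":0,"ax":0,"ay":0,"az":0}]'
python3 -m pendant '[{"dx":-0.4,"dy":1,"dz":0,"ax":0,"ay":0,"az":0},{"dx":-0.4,"dy":1,"dz":0,"ax":0,"ay":0,"az":0},{"dx":-0.4,"dy":1,"dz":0,"ax":0,"ay":0,"az":0},{"dx":-0.4,"dy":1,"dz":0,"ax":0,"ay":0,"az":0},{"dx":-0.4,"dy":1,"dz":0,"ax":0,"ay":0,"az":0}]'
python3 -m pendant '[{"dx":-0.4,"dy":1,"dz":0,"ax":0,"ay":0,"az":0},{"dx":-0.4,"dy":1,"dz":0,"ax":0,"ay":0,"az":0},{"dx":-0.4,"dy":1,"dz":0,"ax":0,"ay":0,"az":0},{"dx":-0.4,"dy":1,"dz":0,"ax":0,"ay":0,"az":0},{"dx":-0.4,"dy":1,"dz":0,"ax":0,"ay":0,"az":0}]'
python3 -m pendant '[{"dx":-0.4,"dy":1,"dz":0,"ax":0.0038,"ay":-0.045,"az":0},{"dx":0,"dy":1,"dz":0,"ax":0.0038,"ay":-0.045,"az":0},{"dx":0,"dy":1,"dz":0,"ax":0.0038,"ay":-0.045,"az":0},{"dx":0,"dy":1,"dz":0,"ax":0.0038,"ay":-0.045,"az":0},{"dx":0,"dy":1,"dz":0,"ax":0.0038,"ay":-0.045,"az":0}]'
python3 -m pendant '[{"dx":0,"dy":0.3,"dz":-0.5,"ax":0.0038,"ay":-0.045,"az":0},{"dx":0,"dy":0,"dz":-1,"ax":0,"ay":0,"az":0},{"dx":0,"dy":0,"dz":-1,"ax":0,"ay":0,"az":0},{"dx":0,"dy":0,"dz":0,"ax":0,"ay":0,"az":0}]'
python3 - <<'E'
from h import *
s=manip.state();M=R.from_rotvec(s["tcp_rot"]).as_matrix();print(s["tool_pos"],"z",M[:,2],"y",M[:,1],"bottom",s["tool_pos"]+.09*M[:,2],s["qpos"])
E
```

```text
time_s: 33.0
tool_pos: [0.5821, -0.1214, 0.3363]
tcp_rot: [0.126, -3.138, -0.002]
contact_force: [-0.6, 0.2, -1.0]
opening: 0.0171
gripper_force: 78.2
time_s: 33.5
tool_pos: [0.5417, -0.0211, 0.3357]
tcp_rot: [0.127, -3.137, -0.003]
contact_force: [0.1, 0.4, -0.1]
opening: 0.0169
gripper_force: 78.2
time_s: 34.0
tool_pos: [0.5018, 0.079, 0.3357]
tcp_rot: [0.127, -3.137, -0.004]
contact_force: [0.0, 0.5, -0.9]
opening: 0.0173
gripper_force: 78.2
time_s: 34.5
tool_pos: [0.4942, 0.1789, 0.3372]
tcp_rot: [-0.098, 2.425, 0.045]
contact_force: [0.7, -0.8, -0.3]
opening: 0.0172
gripper_force: 78.2
time_s: 34.9
tool_pos: [0.4926, 0.1839, 0.2813]
tcp_rot: [-0.095, 2.296, 0.047]
contact_force: [0.2, -0.1, -1.0]
opening: 0.0175
gripper_force: 78.3
[0.49263263 0.18386673 0.28130235] z [ 0.74464131  0.06456353 -0.66433491] y [-0.08372573  0.99648433  0.00299684] bottom [0.55965034 0.18967745 0.22151221] [ 0.43140032 -0.87008821  2.39786537 -0.34923577  0.83092378 -1.09173798]
```

```bash
python3 -m pendant '[{"dx":0.3,"dy":0,"dz":0,"ax":-0.0034,"ay":0.04,"az":0},{"dx":0,"dy":0,"dz":-1,"ax":0,"ay":0,"az":0},{"dx":0,"dy":0,"dz":-1,"ax":0,"ay":0,"az":0},{"dx":0,"dy":0,"dz":-1,"ax":0,"ay":0,"az":0},{"dx":0,"dy":0,"dz":0,"ax":0,"ay":0,"az":0}]'
python3 -c "
from h import *
s=manip.state();M=R.from_rotvec(s['tcp_rot']).as_matrix();print(s['tool_pos']+.09*M[:,2],s['qpos'])"
python3 -m pendant '[{"dx":0,"dy":0,"dz":-0.4,"ax":0,"ay":0,"az":0},{"dx":0,"dy":0,"dz":-0.2,"ax":0,"ay":0,"az":0},{"dx":0,"dy":0,"dz":0,"ax":0,"ay":0,"az":0}]'
python3 -c "
from h import *
s=manip.state();M=R.from_rotvec(s['tcp_rot']).as_matrix();print(s['tool_pos']+.09*M[:,2],s['qpos'])"
```

```text
time_s: 35.4
tool_pos: [0.4994, 0.1835, 0.2224]
tcp_rot: [-0.099, 2.422, 0.041]
contact_force: [0.4, -0.7, -1.4]
opening: 0.0172
gripper_force: 78.3
[0.55836511 0.18860817 0.1546052 ] [ 0.38696675 -0.70268038  2.35901335 -0.27328014  0.80897172 -1.14548929]
time_s: 35.7
tool_pos: [0.5003, 0.1843, 0.2129]
tcp_rot: [-0.099, 2.417, 0.043]
contact_force: [-0.1, -0.0, -2.0]
opening: 0.0169
gripper_force: 78.3
[0.55955619 0.18947208 0.14537336] [ 0.38753792 -0.69402021  2.37357234 -0.28076091  0.78196721 -1.13509431]
```

```bash
python3 -m pendant '[{"dx":-0.2,"dy":0,"dz":-0.25,"ax":0.0021,"ay":-0.025,"az":0},{"dx":0,"dy":0,"dz":-0.2,"ax":0,"ay":0,"az":0},{"dx":0,"dy":0,"dz":-0.1,"ax":0,"ay":0,"az":0},{"dx":0,"dy":0,"dz":0,"ax":0,"ay":0,"az":0}]'
python3 -m pendant '[{"dx":0,"dy":0,"dz":0,"ax":0,"ay":0,"az":0},{"dx":0,"dy":0,"dz":0,"ax":0,"ay":0,"az":0},{"dx":0,"dy":0,"dz":0,"ax":0,"ay":0,"az":0},{"dx":0,"dy":0,"dz":0,"ax":0,"ay":0,"az":0},{"dx":0,"dy":0,"dz":0,"ax":0,"ay":0,"az":0}]' -0.1
python3 - <<'E'
from h import *
s=manip.state();c=manip.capture("wrist");px=c["pixels"];cv2.imwrite("pics/w9.png",px[:,:,::-1])
E
```

```text
time_s: 36.1
tool_pos: [0.4965, 0.1845, 0.2024]
tcp_rot: [-0.096, 2.339, 0.047]
contact_force: [-0.0, 0.6, -0.8]
opening: 0.0173
gripper_force: 78.3
time_s: 36.6
tool_pos: [0.4961, 0.1843, 0.2015]
tcp_rot: [-0.096, 2.339, 0.046]
contact_force: [-1.2, 0.9, -0.9]
opening: 0.0386
gripper_force: 0.0
```

View pics/w9.png

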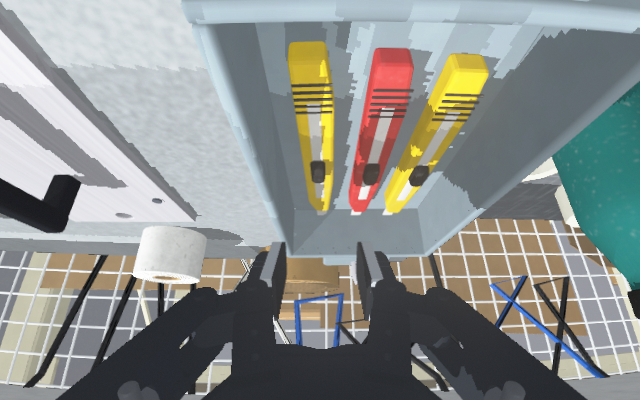

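All three cutters lie flat in the box with buttons up. Next I'll go above the cover and locate it again.

```bash
python3 -m pendant '[{"dx":0,"dy":0,"dz":1,"ax":0,"ay":0,"az":0},{"dx":0,"dy":0,"dz":1,"ax":0,"ay":0,"az":0},{"dx":0,"dy":0,"dz":1,"ax":0,"ay":0,"az":0},{"dx":0,"dy":0,"dz":1,"ax":-0.0036,"ay":0.043,"az":0},{"dx":0,"dy":0,"dz":1,"ax":-0.0036,"ay":0.043,"az":0}]'
python3 -m pendant '[{"dx":0,"dy":0,"dz":1,"ax":-0.0036,"ay":0.043,"az":0},{"dx":0,"dy":0,"dz":1,"ax":-0.0036,"ay":0.043,"az":0},{"dx":0,"dy":-1,"dz":0,"ax":-0.0036,"ay":0.043,"az":0},{"dx":0,"dy":-1,"dz":0,"ax":-0.0034,"ay":0.04,"az":0},{"dx":0,"dy":-1,"dz":0,"ax":0,"ay":0,"az":0}]' 1
python3 -m pendant '[{"dx":0,"dy":-1,"dz":0,"ax":0,"ay":0,"az":0},{"dx":0,"dy":-1,"dz":0,"ax":0,"ay":0,"az":0},{"dx":0,"dy":-1,"dz":0,"ax":0,"ay":0,"az":0},{"dx":0,"dy":-1,"dz":0,"ax":0,"ay":0,"az":0},{"dx":0,"dy":-1,"dz":0,"ax":0,"ay":0,"az":0}]'
python3 -m pendant '[{"dx":0,"dy":-1,"dz":0,"ax":0,"ay":0,"az":0},{"dx":0,"dy":-0.7,"dz":0,"ax":0,"ay":0,"az":0},{"dx":0,"dy":0,"dz":0,"ax":0,"ay":0,"az":0},{"dx":0,"dy":0,"dz":0,"ax":0,"ay":0,"az":0},{"dx":0,"dy":0,"dz":0,"ax":0,"ay":0,"az":0}]'
python3 - <<'E'
from h import *
s=manip.state();c=manip.capture("wrist");px=c["pixels"];cv2.imwrite("pics/w10.png",px[:,:,::-1]);np.savez("w10.npz",px=px,T=Twrist(c,s));print(s["tool_pos"],s["tcp_rot"])
E
```

```text
time_s: 37.15
tool_pos: [0.4944, 0.1847, 0.3011]
tcp_rot: [-0.11, 2.615, 0.036]
contact_force: [0.4, -0.3, 1.5]
opening: 0.0386
gripper_force: 0.0
time_s: 37.65
tool_pos: [0.4973, 0.1232, 0.3376]
tcp_rot: [0.125, -3.125, -0.003]
contact_force: [-0.1, -0.7, -1.4]
opening: 0.0851
gripper_force: 0.0
time_s: 38.15
tool_pos: [0.4961, 0.0234, 0.3412]
tcp_rot: [0.127, -3.136, -0.004]
contact_force: [0.2, 0.2, 0.7]
opening: 0.0851
gripper_force: 0.0
time_s: 38.65
tool_pos: [0.4961, -0.009, 0.3413]
tcp_rot: [0.128, -3.136, -0.005]
contact_force: [0.1, -0.9, -0.5]
opening: 0.0853
gripper_force: 0.0
[ 0.49607295 -0.00902862  0.34128389] [ 0.12766929 -3.13582457 -0.00460662]
```

View pics/w10.png

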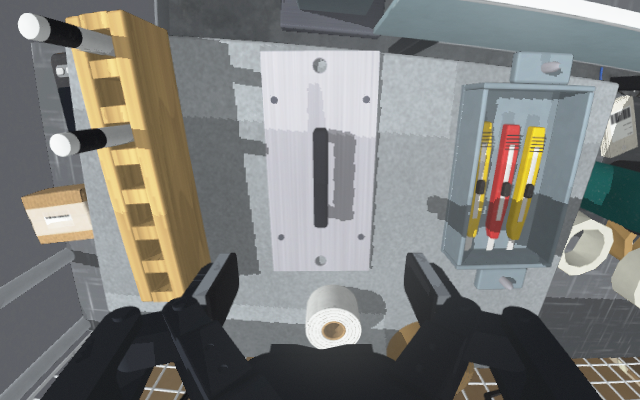

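The cover is still flat where I put it, with holes at (320,65) and (320.5,261) and the handle line at u≈320.5, v 128-226. The markers are still standing and the cutters are in the box. I'll compute any shift.

Run:
```python
from h import *
np.set_printoptions(precision=4,suppress=True)
d=np.load("w10.npz");T=d["T"];px=d["px"];c=manip.capture("wrist")
g=cv2.cvtColor(px,cv2.COLOR_RGB2GRAY)
def blob(u0,v0,u1,v1,th):
    m=(g[v0:v1,u0:u1]<th).astype(np.uint8);n,l,st,ce=cv2.connectedComponentsWithStats(m)
    i=1+np.argmax(st[1:,4]);return ce[i]+[u0,v0],st[i]
H=[blob(308,52,332,78,150),blob(310,252,332,270,150)];print(H)
h=px2w(c,T,[H[0][0],H[1][0]],.130);v=h[1]-h[0];print("holes",h,h.mean(0),np.linalg.norm(v),np.degrees(np.arctan2(v[1],v[0])))
k=px2w(c,T,[(320.5,128),(321,227)],.173);print("handle",k,k.mean(0))
a=np.radians(4.8);ex=np.array([np.cos(a),np.sin(a)]);o=np.array([.4943,-.0095])
print("pred holes px",w2px(c,T,[[*(o+t*ex),.131] for t in(-.121,.121)]), "handle ends",w2px(c,T,[[*(o+t*ex),.173] for t in(-.055,.055)]))
o=np.array([.4785,.2136]);print("pred pegs top/base px",w2px(c,T,[[*(o+t*ex),z] for t in(-.121,.121) for z in(.195,.175)]))
```

```text
[(array([315.7586,  64.6034]), array([ 5,  7,  7, 14, 58], dtype=int32)), (array([317.9, 261.2]), array([ 5,  5,  8,  9, 40], dtype=int32))]
holes [[ 0.3758 -0.0244  0.13  ]
 [ 0.6181 -0.0032  0.13  ]] [ 0.497  -0.0138  0.13  ] 0.24320223993734466 4.982434762204377
handle [[ 0.4402 -0.014   0.173 ]
 [ 0.549  -0.0047  0.173 ]] [ 0.4946 -0.0094  0.173 ]
pred holes px [[320.219   62.795 ]
 [320.9574 259.6596]] handle ends [[320.4852 127.3044]
 [320.8575 227.1128]]
pred pegs top/base px [[562.0667  62.0971]
 [546.7681  64.3936]
 [512.756  287.3877]
 [502.9829 277.7943]]
```

The cover hasn't moved. Descend and grip the handle.

```bash
python3 -m pendant '[{"dx":-0.08,"dy":-0.02,"dz":-1,"ax":0,"ay":0,"az":0.001},{"dx":0,"dy":0,"dz":-1,"ax":0,"ay":0,"az":0},{"dx":0,"dy":0,"dz":-1,"ax":0,"ay":0,"az":0},{"dx":0,"dy":0,"dz":-1,"ax":0,"ay":0,"az":0},{"dx":0,"dy":0,"dz":-1,"ax":0,"ay":0,"az":0}]'
python3 -m pendant '[{"dx":0,"dy":0,"dz":-1,"ax":0,"ay":0,"az":0},{"dx":0,"dy":0,"dz":-1,"ax":0,"ay":0,"az":0},{"dx":0,"dy":0,"dz":-1,"ax":0,"ay":0,"az":0},{"dx":0,"dy":0,"dz":-0.8,"ax":0,"ay":0,"az":0},{"dx":0,"dy":0,"dz":-0.5,"ax":0,"ay":0,"az":0}]'
python3 -m pendant '[{"dx":0,"dy":0,"dz":0,"ax":0,"ay":0,"az":0},{"dx":0,"dy":0,"dz":0,"ax":0,"ay":0,"az":0}]'
python3 -m pendant '[{"dx":0,"dy":0,"dz":0,"ax":0,"ay":0,"az":0},{"dx":0,"dy":0,"dz":0,"ax":0,"ay":0,"az":0},{"dx":0,"dy":0,"dz":0,"ax":0,"ay":0,"az":0},{"dx":0,"dy":0,"dz":0,"ax":0,"ay":0,"az":0},{"dx":0,"dy":0,"dz":0,"ax":0,"ay":0,"az":0}]' -1 100
python3 -m pendant '[{"dx":0,"dy":0,"dz":0,"ax":0,"ay":0,"az":0},{"dx":0,"dy":0,"dz":0,"ax":0,"ay":0,"az":0},{"dx":0,"dy":0,"dz":0,"ax":0,"ay":0,"az":0}]'
```

```text
time_s: 39.25
tool_pos: [0.4944, -0.0095, 0.2406]
tcp_rot: [0.133, -3.136, -0.004]
contact_force: [0.4, -0.6, 0.0]
opening: 0.0856
gripper_force: 0.0
time_s: 39.75
tool_pos: [0.4937, -0.0095, 0.1538]
tcp_rot: [0.133, -3.134, -0.005]
contact_force: [0.6, -0.3, 0.2]
opening: 0.0854
gripper_force: 0.0
time_s: 39.95
tool_pos: [0.4947, -0.01, 0.1559]
tcp_rot: [0.132, -3.136, -0.004]
contact_force: [0.4, 0.4, 0.8]
opening: 0.0854
gripper_force: 0.0
time_s: 40.45
tool_pos: [0.4947, -0.0101, 0.1559]
tcp_rot: [0.132, -3.136, -0.004]
contact_force: [3.2, -1.6, -1.9]
opening: 0.0143
gripper_force: 98.2
time_s: 40.75
tool_pos: [0.4947, -0.0101, 0.1558]
tcp_rot: [0.132, -3.136, -0.004]
contact_force: [-1.8, 0.2, 5.5]
opening: 0.0145
gripper_force: 98.8
```

```bash
python3 -m pendant '[{"dx":0,"dy":0,"dz":0.6,"ax":0,"ay":0,"az":0},{"dx":0,"dy":0,"dz":1,"ax":0,"ay":0,"az":0},{"dx":0,"dy":0,"dz":1,"ax":0,"ay":0,"az":0},{"dx":0,"dy":0,"dz":1,"ax":0,"ay":0,"az":0},{"dx":0,"dy":0,"dz":1,"ax":0,"ay":0,"az":0}]'
python3 -m pendant '[{"dx":0,"dy":0.3,"dz":0.9,"ax":0,"ay":0,"az":0},{"dx":-0.1,"dy":0.8,"dz":0,"ax":0,"ay":0,"az":0},{"dx":-0.1,"dy":0.8,"dz":0,"ax":0,"ay":0,"az":0},{"dx":-0.1,"dy":0.8,"dz":0,"ax":0,"ay":0,"az":0},{"dx":-0.1,"dy":0.8,"dz":0,"ax":0,"ay":0,"az":0}]'
python3 -m pendant '[{"dx":-0.1,"dy":0.8,"dz":0,"ax":0,"ay":0,"az":0},{"dx":-0.1,"dy":0.8,"dz":0,"ax":0,"ay":0,"az":0},{"dx":-0.1,"dy":0.8,"dz":0,"ax":0,"ay":0,"az":0},{"dx":-0.06,"dy":0.8,"dz":0,"ax":0,"ay":0,"az":0},{"dx":0,"dy":0.8,"dz":0,"ax":0,"ay":0,"az":0}]'
python3 -m pendant '[{"dx":0,"dy":0.8,"dz":0,"ax":0,"ay":0,"az":0},{"dx":0,"dy":0.8,"dz":0,"ax":0,"ay":0,"az":0},{"dx":0,"dy":0.8,"dz":0,"ax":0,"ay":0,"az":0},{"dx":0,"dy":0.8,"dz":0,"ax":0,"ay":0,"az":0},{"dx":0,"dy":0.53,"dz":0,"ax":0,"ay":0,"az":0}]'
python3 -m pendant '[{"dx":0,"dy":0,"dz":0,"ax":0,"ay":0,"az":0},{"dx":0,"dy":0,"dz":0,"ax":0,"ay":0,"az":0}]'
```

```text
time_s: 41.25
tool_pos: [0.4939, -0.0102, 0.2478]
tcp_rot: [0.131, -3.134, -0.004]
contact_force: [-0.4, 0.1, -4.8]
opening: 0.0144
gripper_force: 97.6
time_s: 41.75
tool_pos: [0.4859, 0.0603, 0.265]
tcp_rot: [0.131, -3.134, -0.004]
contact_force: [0.8, -0.4, -3.9]
opening: 0.0138
gripper_force: 97.7
time_s: 42.25
tool_pos: [0.4786, 0.1403, 0.265]
tcp_rot: [0.132, -3.134, -0.004]
contact_force: [0.8, -1.5, -4.1]
opening: 0.014
gripper_force: 97.7
time_s: 42.75
tool_pos: [0.4789, 0.2155, 0.265]
tcp_rot: [0.132, -3.135, -0.004]
contact_force: [-0.8, 0.1, -4.9]
opening: 0.0139
gripper_force: 97.8
time_s: 42.95
tool_pos: [0.4792, 0.2142, 0.2651]
tcp_rot: [0.132, -3.135, -0.003]
contact_force: [-0.3, 1.1, -4.2]
opening: 0.0143
gripper_force: 97.9
```

```bash
python3 -m pendant '[{"dx":0,"dy":0.02,"dz":-0.5,"ax":0,"ay":0,"az":0},{"dx":0,"dy":0,"dz":-0.5,"ax":0,"ay":0,"az":0},{"dx":0,"dy":0,"dz":-0.5,"ax":0,"ay":0,"az":0},{"dx":0,"dy":0,"dz":-0.3,"ax":0,"ay":0,"az":0},{"dx":0,"dy":0,"dz":0,"ax":0,"ay":0,"az":0}]'
python3 -m pendant '[{"dx":0,"dy":0,"dz":-0.3,"ax":0,"ay":0,"az":0},{"dx":0,"dy":0,"dz":-0.3,"ax":0,"ay":0,"az":0},{"dx":0,"dy":0,"dz":0,"ax":0,"ay":0,"az":0}]'
python3 -m pendant '[{"dx":0,"dy":0,"dz":-0.3,"ax":0,"ay":0,"az":0},{"dx":0,"dy":0,"dz":-0.2,"ax":0,"ay":0,"az":0},{"dx":0,"dy":0,"dz":0,"ax":0,"ay":0,"az":0}]'
```

```text
time_s: 43.45
tool_pos: [0.4784, 0.2144, 0.2274]
tcp_rot: [0.131, -3.133, -0.003]
contact_force: [0.8, -0.1, -5.8]
opening: 0.0144
gripper_force: 97.8
time_s: 43.75
tool_pos: [0.4788, 0.2147, 0.2162]
tcp_rot: [0.132, -3.134, -0.003]
contact_force: [-1.0, 0.5, -4.9]
opening: 0.0144
gripper_force: 97.8
time_s: 44.05
tool_pos: [0.4788, 0.2147, 0.2064]
tcp_rot: [0.132, -3.134, -0.003]
contact_force: [-0.2, -0.2, -4.4]
opening: 0.0139
gripper_force: 97.9
```

No resistance, so the pegs are through the holes. Touch down and release.

```bash
python3 -m pendant '[{"dx":0,"dy":0,"dz":-0.08,"ax":0,"ay":0,"az":0},{"dx":0,"dy":0,"dz":0,"ax":0,"ay":0,"az":0},{"dx":0,"dy":0,"dz":0,"ax":0,"ay":0,"az":0}]'
python3 -m pendant '[{"dx":0,"dy":0,"dz":0,"ax":0,"ay":0,"az":0},{"dx":0,"dy":0,"dz":0,"ax":0,"ay":0,"az":0},{"dx":0,"dy":0,"dz":0,"ax":0,"ay":0,"az":0},{"dx":0,"dy":0,"dz":0,"ax":0,"ay":0,"az":0},{"dx":0,"dy":0,"dz":0,"ax":0,"ay":0,"az":0}]' 1
python3 -m pendant '[{"dx":0,"dy":0,"dz":1,"ax":0,"ay":0,"az":0},{"dx":0,"dy":0,"dz":1,"ax":0,"ay":0,"az":0},{"dx":0,"dy":0,"dz":1,"ax":0,"ay":0,"az":0},{"dx":0,"dy":0,"dz":1,"ax":0,"ay":0,"az":0},{"dx":0,"dy":0,"dz":1,"ax":0,"ay":0,"az":0}]'
python3 -m pendant '[{"dx":0,"dy":0,"dz":1,"ax":0,"ay":0,"az":0},{"dx":0,"dy":0,"dz":0.7,"ax":0,"ay":0,"az":0},{"dx":0,"dy":0,"dz":0,"ax":0,"ay":0,"az":0},{"dx":0,"dy":0,"dz":0,"ax":0,"ay":0,"az":0}]'
python3 - <<'E'
from h import *
np.set_printoptions(precision=4,suppress=True)
s=manip.state();c=manip.capture("wrist");px=c["pixels"];cv2.imwrite("pics/w11.png",px[:,:,::-1]);T=Twrist(c,s);print(s["tool_pos"])
a=np.radians(4.8);ex=np.array([np.cos(a),np.sin(a)]);o=np.array([.4788,.2144]);e=np.array([-ex[1],ex[0]])
print("pred seated corners px",w2px(c,T,[[*(o+sx*.136*ex+sy*.065*e),.181] for sx,sy in((-1,-1),(-1,1),(1,1),(1,-1))]))
E
```

```text
time_s: 44.35
tool_pos: [0.4793, 0.2149, 0.2058]
tcp_rot: [0.132, -3.136, -0.004]
contact_force: [-1.5, 0.3, -4.7]
opening: 0.0141
gripper_force: 98.1
time_s: 44.85
tool_pos: [0.4794, 0.2149, 0.2059]
tcp_rot: [0.132, -3.136, -0.004]
contact_force: [0.2, -0.6, 1.2]
opening: 0.0844
gripper_force: 0.0
time_s: 45.35
tool_pos: [0.4792, 0.2148, 0.3066]
tcp_rot: [0.132, -3.136, -0.004]
contact_force: [-0.1, 0.0, -0.2]
opening: 0.0854
gripper_force: 0.0
time_s: 45.75
tool_pos: [0.4793, 0.2148, 0.3392]
tcp_rot: [0.132, -3.135, -0.004]
contact_force: [0.1, -0.4, -0.3]
opening: 0.0856
gripper_force: 0.0
[0.4793 0.2148 0.3392]
pred seated corners px [[249.224   39.807 ]
 [391.7972  39.7497]
 [375.3207 293.7555]
 [266.2624 293.9688]]
```

View pics/w11.png

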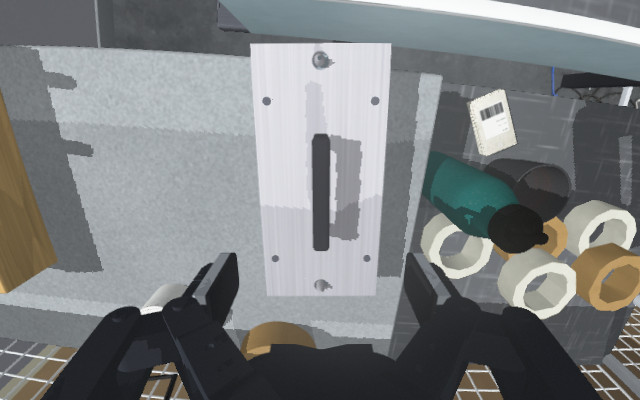

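The cover is back on, flat, with both pegs showing through its holes at (320,59) and (321,285). The outline matches the seated prediction within 2-3 px, and nothing nearby has moved. Handing in.

```bash
python3 -c "
from workcell import manip
print(manip.sign_off())"
```

```text
the job is handed in; nothing more can be done
None
```

The job is done and handed in: all three box cutters lie flat in the box, the cover is back over both pegs and sits flat on the rim, and both markers still stand in the rack.

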